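# Battery pack into the sprung test jig

### The arm

A 6-joint arm with a two-finger parallel gripper is mounted at the origin on a cart in front of the work surface, level with it; the furniture and walls round the work are solid. World frame = base frame: x ahead of the robot, y to its left, z up, the work surface at z = 0. Lengths are in m, angles in rad, forces in N, time in s.
With the tool pointing down it reaches from about 0.375 to 0.975 m from the base axis. Payload 3.8 kg.
Tool frame: the origin (TCP) lies midway between the tips of the shut fingers; the grasp point (between the pads) lies 19 mm behind it; z points along the fingers, y is the line along which they close (so a half turn about z gives the same grasp; the last joint's range is limited). The gripper opens to 88 mm and grips with 3 to 60 N. Pads are 18 mm wide; open, the fingers measure 123 mm over their backs; the gripper's body (75 mm by 187 mm) begins 45 mm behind the grasp point.
Start: joints at [1.306, 0.264, 1.604, -0, 1.274, -0.037], TCP at [0.152, 0.658, 0.239] pointing down, gripper open.
Joint ranges: [-2.63, 2.63], [-0.94, 2.18], [0.31, 2.57], [-1.31, 4.45], [0, 2.66], [-2.55, 2.55]. Speed limits (rad/s): [2.57, 2.57, 3.14, 3.14, 3.14, 3.14].

### API

Orientations are given as [roll, pitch, yaw] about the fixed x, y, z axes, in that order (R = Rz(yaw) Ry(pitch) Rx(roll)).
In Python, from workcell import sensors, grab_frame, r gives the robot as it stands.
- The arm moves only by the tool apply_moves, never from a script. Its argument "commands" is a list of rows, each an object of numbers: "tx", "ty", "tz": the shift along the tool's x, y, z scaled (see below); "ax", "ay", "az": the turn, a rotation vector about the tool's x, y, z scaled (see below). In form: [{"tx": .., "ty": .., "tz": .., "ax": .., "ay": .., "az": ..}, ...]. A call has 1 to 20 rows; each row is the pose to reach, as a shift and turn from the pose commanded when the call began, along the tool's axes at that moment; what a row does not reach only later rows make up. The controller multiplies each number of a shift by 250 mm and each number of a turn by 0.5 rad. A row lasts 1/12 s, in which the tool goes at most 41.7 mm and 7.16 degrees, less where a joint would pass 70% of its speed; a pose out of reach is approached as far as the arm can. A call with a number of a shift or a turn outside -1 to 1 is refused whole. A call with a gripper value outside its range is refused whole. "fingers" is the opening, from 0 (shut) to 1 (fully open), set as the call begins (left out, the last holds). The fingers move at their own pace and stop on an object; "force" is the grip in N (left out, the last holds). Time passes only in rows, so rows that repeat a pose let the fingers close. It gives the time, the measured TCP pose, the force, the opening and the grip force at its end, in the units of the state.
- sensors.get_state(): the state, without advancing time (a new reading comes with each control period).
- grab_frame(name): name is "side" or "top" or "wrist"; returns a dict with "color" (400x640x3 uint8, red, green, blue), "mtx" (3x3 intrinsics, pixels), "extrinsics" (4x4, takes a point from camera to world coordinates). Camera axes: x right, y down, z forward; pixel columns grow to the right and rows downward; lengths in m; the calibration is good to about 2 mm. A picture is of the moment at which its call begins. There is no depth.
- r.close_job(): hands the job in; it is judged then, once.
The state is a dict: "t": time; "joint_positions": joint angles; "joint_vel": joint speeds; "joint_efforts": joint torques, N m; "ee_pos": TCP position; "eef_rot": TCP orientation; "wrist_force": force on the tool from outside, world axes, zero at the start; "ft_torque": the same for the moment, N m; "finger_gap": finger opening in m; "grip_force": force on a finger pad.
Only numpy, scipy, OpenCV 4.12 (cv2) and the standard library are available. Lean on these libraries where they do the work, as an engineer would, in place of code of your own. Each camera call takes 0.05 s, during which the arm holds its last target. There are 200 camera calls.

### The job

Put the loose battery pack in the test jig: pull the jig's spring latch knob straight out to its stop so that the lid springs up, lay the pack flat in the nest with its lead end towards the hinge, then press the lid down until the latch snaps home over it. Leave the other things on the bench where they are.

Things in the scene. Friction and masses are not known exactly. Their poses are not given: they have to be found in the camera images.
- jig: battery test jig, a grey box 190 x 124 mm (x, y) with an aluminium top plate at 45 mm, fixed to the bench. Origin: on the table, under the middle of the nest. Its x axis runs level from the latch (front, -x) to the hinge (+x, at x = 85 mm), y to the left, z up. The box spans x = -90 to 100 mm
- nest (a point): middle of the nest's floor, 48 mm above the table, on the jig (axes as the jig's). The nest is a pocket 70 x 40 mm (x, y) for the pack, marked off on a white insert by eight blocks 9 mm high and 5 mm thick with round tops; the long sides are open to fingers for x = -17 to 17 mm
- latch_knob (a point): middle of the latch's pull knob: a black round knob 24 mm in diameter with a 29 mm end flange, its axis level along the jig's x, on the jig's front; with the latch home it lies at x = -121 mm, z = 62 mm in the jig's frame and spans x = -138 to -108 mm (the flange is the outer 6 mm). It is pulled straight out, along the jig's -x
- latch (a joint): how far the latch is pulled out: 0 home, 0.020 m at its stop. A spring (2 N at home, 4.5 N at the stop) draws it back. Its bevelled bolt lets the lid go at about 0.014 and snaps by itself over the lid's striker bar when the lid is pressed shut
- lid (a joint): opening angle of the lid: 0 shut, 0.96 rad (55 degrees) open. The lid is a grey frame 98 mm wide and 8 mm thick with a clear pane; once free it springs up, and then leans over the nest, so that a hand can get in only from the front, tilted. Pressing it shut takes about 8 N at the lip
- lid_hinge (a point): middle of the lid's hinge axis, which runs along the jig's y, 85 mm behind the nest's middle and 77 mm above the table
- lid_lip (a point): middle of the upper face of the lid's front lip (20 mm deep, 60 mm wide), 174 mm from the hinge; the place to press. It moves with the lid; shut, it is 81 mm above the table
- pack_center (a point): middle of the black battery pack's body, a block 66 x 36 x 19 mm (x, y, z), 85 g, lying flat on the table. x points to its lead end, z up. The short lead with its plug sticks out up to 26 mm past the body on the +x end, loose and light, and gets in nobody's way
- pack_lead (a point): middle of the pack's lead end face, 33 mm along x from its middle
- flux_pot: dark pot with a lid, 56 mm in diameter, 45 mm high; origin under its middle. To be left alone
- solder_spool: spool of solder wire, 54 mm in diameter, 42 mm high; origin under its middle. To be left alone
- main_board: green circuit board, 146 x 84 x 12 mm (x, y, z); origin under its middle. To be left alone

How it is judged:
On the way, in this order (a step that is already met when the one before it is completed fails the run):
1. the latch is pulled out to its stop (value of joint latch above 0.0175 m), for 0.1 s.
2. the pack lies in the nest under the open lid (value of joint lid above 0.6 rad and horizontal distance between pack_center and nest below 0.005 m and z of pack_center in the frame of nest below 0.0125 m), for 0.2 s.
At the end, for the whole second after the job is handed in: The pack lies flat in the nest (its middle within 5 mm of the nest's, sunk to the floor within 3 mm), lead end towards the hinge; the lid is shut within 0.03 rad and the latch is home within 3 mm; flux pot, solder spool and circuit board are within 15 mm of where they stood (value of joint lid below 0.03 rad and value of joint latch below 0.003 m and horizontal distance between pack_center and nest below 0.005 m and z of pack_center in the frame of nest below 0.0125 m and x of pack_lead in the frame of nest above 0.02 m and linear speed of battery_pack below 0.02 m/s and distance of each of flux_pot, solder_spool, main_board from where it was at the start of the episode below 0.015 m); the robot touches nothing.
It fails at once if the flux pot, the solder spool or the circuit board is pushed away (distance of any of flux_pot, solder_spool, main_board from where it was at the start of the episode above 0.03 m).
It also fails if it takes over 61 s, if anything falls off the work surface, if the arm or the gripper's body presses on something with over 40 N, if the wrist force passes 120 N, or if a joint passes its speed limit or range.

## Working session

There is one attempt and no reset: what is moved stays moved. The work goes in short steps, Python scripts to look and compute and a tool call to move; the robot and the scene stay as the last step left them, time stands still between calls to the robot, and variables do not carry over. Pictures are saved under pics/ and viewed, at most 10 in all, crops included, and the job is handed in when it is done.

Besides the shell and the picture viewer there is one more tool, called after "Request:" as name([rows], argument=value, ...), one row to a line, values as JSON. apply_moves: Moves the arm, as the interface text tells. Shifts and turns lie within -1 to 1; 1 stands for 250 mm of shift or 0.5 rad of turn. Its arguments: {"type":"object","properties":{"commands":{"type":"array"},"fingers":{"type":"number"},"force":{"type":"number"}},"required":["commands"]}

```bash
mkdir -p pics; ls; python3 - <<'E'
from workcell import sensors, grab_frame, r
import cv2,pickle
s=sensors.get_state();print(s)
d={}
for n in("top","side","wrist"):
    f=grab_frame(n);d[n]=f;cv2.imwrite(f"pics/{n}0.png",f["color"][:,:,::-1]);print(n,f["mtx"].round(1).tolist(),f["extrinsics"].round(3).tolist())
pickle.dump(d,open("f0.pkl","wb"))
E
```

```text
pics
{'t': 0.0, 'joint_positions': array([ 1.30611754e+00,  2.64745167e-01,  1.60534796e+00, -2.45417472e-06,
        1.27372640e+00, -3.69201197e-02]), 'joint_vel': array([-4.97068322e-04,  3.36020040e-05,  4.19287913e-04,  1.46996131e-03,
       -1.25263414e-03, -2.95724235e-05]), 'joint_efforts': array([-1.21918110e-03, -5.02104235e+01, -3.56875598e+01,  7.27054244e-02,
        2.93262675e-02, -1.66826544e-04]), 'ee_pos': array([0.15224133, 0.65687868, 0.23740747]), 'eef_rot': array([-3.13936721e+00, -7.98542156e-05,  2.91383462e+00]), 'wrist_force': array([0.6215123 , 0.06020618, 0.66780492]), 'ft_torque': array([-0.02793381,  0.07534462,  0.03159701]), 'grip_force': 0.0, 'finger_gap': 0.08793340122824926}
top [[368.9, 0.0, 324.1], [0.0, 368.9, 197.5], [0.0, 0.0, 1.0]] [[0.018, -0.998, 0.063, 0.511], [-1.0, -0.017, 0.014, 0.112], [-0.013, -0.063, -0.998, 0.993], [0.0, 0.0, 0.0, 1.0]]
side [[444.2, 0.0, 319.1], [0.0, 444.2, 199.8], [0.0, 0.0, 1.0]] [[-0.999, -0.005, 0.05, 0.509], [-0.047, 0.413, -0.91, 1.004], [-0.016, -0.911, -0.413, 0.469], [0.0, 0.0, 0.0, 1.0]]
wrist [[357.5, 0.0, 316.0], [0.0, 357.5, 199.4], [0.0, 0.0, 1.0]] [[0.226, 0.939, 0.26, 0.085], [0.974, -0.217, -0.064, 0.674], [-0.004, 0.268, -0.963, 0.383], [0.0, 0.0, 0.0, 1.0]]
```

View pics/top0.png

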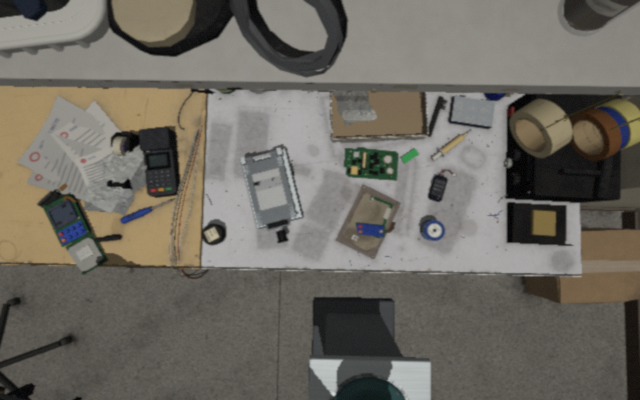

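View pics/side0.png

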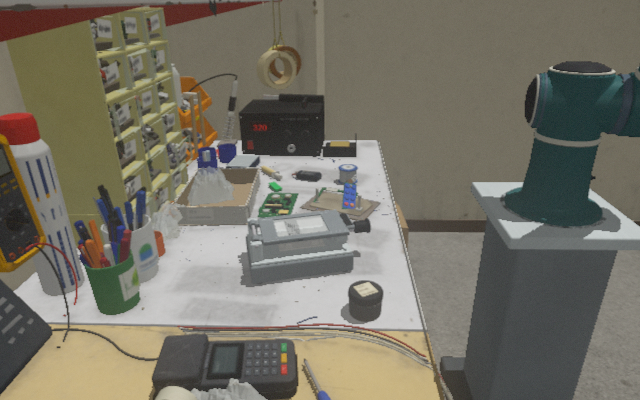

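Top view: jig at about (270,188), with knob at (282,236) towards the robot. The likely pack is at (438,187), the pot at (213,233), the spool at (432,229) and the board at (370,163). I'll zoom in.

```bash
python3 - <<'E'
import pickle,cv2,numpy as np
d=pickle.load(open("f0.pkl","rb"))
t=d["top"]["color"][:,:,::-1];s=d["side"]["color"][:,:,::-1]
a=cv2.resize(t[140:250,230:310],None,fx=5,fy=5,interpolation=cv2.INTER_CUBIC)
b=cv2.resize(t[160:215,410:480],None,fx=5,fy=5,interpolation=cv2.INTER_CUBIC)
b2=cv2.resize(s[160:190,280:350],None,fx=5,fy=5,interpolation=cv2.INTER_CUBIC)
b=np.vstack([b,b2]);b=np.vstack([b,np.zeros((550-b.shape[0],350,3),np.uint8)])
cv2.imwrite("pics/z.png",np.hstack([a,b]))
E
```

```text
(no output)
```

View pics/z.png

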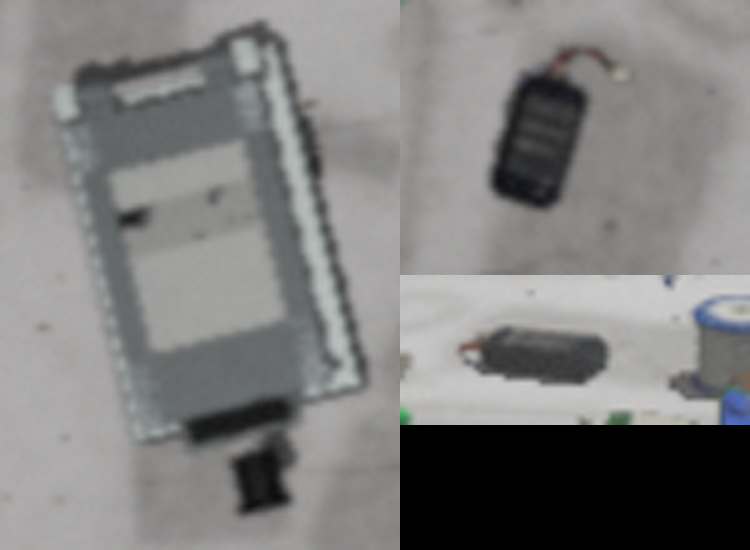

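The pack is confirmed: black body centred near crop (540,142), so px (438,188), with the lead at the far (+x) end. The jig's knob is at px (282,236). Next: positions.

```bash
cat > h.py <<'E'
import numpy as np,cv2
from scipy.spatial.transform import Rotation as Ro
def ray(f,uv,z):
    uv=np.atleast_2d(uv).astype(float);K,E=f["mtx"],f["extrinsics"]
    d=np.c_[(uv-K[[0,1],[2,2]])/K[[0,1],[0,1]],np.ones(len(uv))]@E[:3,:3].T
    o=E[:3,3];return o+d*((z-o[2])/d[:,2])[:,None]
def proj(f,P):
    E=f["extrinsics"];q=(np.atleast_2d(P)-E[:3,3])@E[:3,:3];q=q@f["mtx"].T;return q[:,:2]/q[:,2:]
def jig(o,yaw,p):
    return np.array([*o,0])+Ro.from_euler('z',yaw).apply(p)
def Rt(yaw,tilt):  # tool z=(sin,0,-cos) in a frame turned by yaw, tool x towards its -x
    s,c=np.sin(tilt),np.cos(tilt)
    return Ro.from_euler('z',yaw)*Ro.from_matrix(np.array([[-c,0,s],[0,1,0],[-s,0,-c]]))
def go(p,R):
    from workcell import sensors
    s=sensors.get_state();R0=Ro.from_euler('xyz',s["eef_rot"])
    sh=R0.inv().apply(np.array(p)-s["ee_pos"])/.25;rv=(R0.inv()*R).as_rotvec()/.5
    print("pos",s["ee_pos"].round(4),"t",round(s["t"],2),"shift",sh.round(3),"turn",rv.round(3),"rows>=",max(np.linalg.norm(sh)*.25/.0417,np.linalg.norm(rv)*.5/.125).round(1))
E
python3 - <<'E'
from h import *
import pickle
d=pickle.load(open("f0.pkl","rb"));t=d["top"];s=d["side"]
g=cv2.cvtColor(t["color"],cv2.COLOR_RGB2GRAY)
m=((g<75)*255).astype(np.uint8)
for nm,(x0,x1,y0,y1),z in(("pack",(425,452,168,204),.014),("knob",(274,290,228,246),.062)):
    c=max(cv2.findContours(m[y0:y1,x0:x1],0,2)[0],key=cv2.contourArea)
    r=cv2.minAreaRect(c);B=cv2.boxPoints(r)+[x0+.0,y0]
    W=ray(t,B,z);print(nm,B.round(1).tolist(),W.mean(0).round(4),[np.linalg.norm(W[i]-W[(i+1)%4]).round(4) for i in range(4)],
     [np.degrees(np.arctan2(*(W[(i+1)%4]-W[i])[[1,0]])).round(1) for i in range(2)])
# jig plate corners (zoomed crop): lower-left, lower-right, ; lid pane
cr=np.array([[140,440],[365,383],[283,35]])/5+[230-.4,140-.4]
W=ray(t,cr,.045);print("plate",W.round(4).tolist(),np.linalg.norm(W[0]-W[1]),np.linalg.norm(W[1]-W[2]))
pane=np.array([[108,175],[243,140],[285,318],[150,352]])/5+[230-.4,140-.4]
W=ray(t,pane,.081);print("pane",W.round(4).tolist(),W.mean(0))
for a,b in((0,1),(3,2),(0,3),(1,2)):print(np.linalg.norm(W[a]-W[b]).round(4),np.degrees(np.arctan2(*(W[a]-W[b])[[1,0]])).round(1))
E
```

```text
pack [[426.8, 198.1], [434.2, 172.3], [447.7, 176.2], [440.3, 201.9]] [ 0.6056 -0.1738  0.014 ] [np.float64(0.0717), np.float64(0.0369), np.float64(0.0716), np.float64(0.0368)] [np.float64(-15.7), np.float64(-105.2)]
knob [[277.0, 228.0], [287.0, 228.0], [287.0, 242.0], [277.0, 242.0]] [0.4733 0.2295 0.062 ] [np.float64(0.0252), np.float64(0.0351), np.float64(0.0252), np.float64(0.0351)] [np.float64(-88.9), np.float64(-178.6)]
plate [[0.4903, 0.2949, 0.045], [0.5216, 0.1799, 0.045], [0.7017, 0.2266, 0.045]] 0.11920406671828268 0.18600577062045623
pane [[0.6225, 0.3078, 0.081], [0.6412, 0.2409, 0.081], [0.5527, 0.2177, 0.081], [0.5346, 0.2843, 0.081]] [0.58774002 0.26265902 0.081     ]
0.0695 105.6
0.069 105.2
0.091 15.0
0.0915 14.7
```

Jig yaw is about 14.9° and its origin about (0.593, 0.2605). The plate measures 119 x 186 mm against 124 x 190, and the knob is where it should be. The pack is at (0.606,-0.174), yaw -15.5°. Now the pre-grasp at the knob, tilted 30°.

```bash
cat >> h.py <<'E'
O=[.593,.2605];Y=np.radians(14.9)
E
python3 - <<'E'
from h import *
go(jig(O,Y,[-.1115-.06,0,.0455+.104]),Rt(Y,np.radians(30)))
E
```

```text
pos [0.1523 0.657  0.2377] t 0.15 shift [-1.47  -1.468  0.355] turn [-0.259 -1.027 -0.952] rows>= 12.6
```

Request:
apply_moves([
  {"tx": -0.74, "ty": -0.74, "tz": 0.1, "ax": -0.13, "ay": -0.5, "az": -0.48},
  {"tx": -0.74, "ty": -0.74, "tz": 0.1, "ax": -0.13, "ay": -0.5, "az": -0.48},
  {"tx": -0.74, "ty": -0.74, "tz": 0.1, "ax": -0.13, "ay": -0.5, "az": -0.48},
  {"tx": -0.74, "ty": -0.74, "tz": 0.1, "ax": -0.13, "ay": -0.5, "az": -0.48},
  {"tx": -0.74, "ty": -0.74, "tz": 0.1, "ax": -0.13, "ay": -0.5, "az": -0.48},
  {"tx": -0.74, "ty": -0.74, "tz": 0.1, "ax": -0.13, "ay": -0.5, "az": -0.48},
  {"tx": -0.74, "ty": -0.74, "tz": 0.1, "ax": -0.13, "ay": -0.5, "az": -0.48},
  {"tx": -0.74, "ty": -0.74, "tz": 0.1, "ax": -0.13, "ay": -0.5, "az": -0.48},
  {"tx": -0.74, "ty": -0.74, "tz": 0.1, "ax": -0.13, "ay": -0.5, "az": -0.48},
  {"tx": -0.74, "ty": -0.74, "tz": 0.1, "ax": -0.13, "ay": -0.5, "az": -0.48},
], fingers=0.7)

```text
t: 0.98
ee_pos: [0.2908, 0.4368, 0.2142]
eef_rot: [3.105, 0.255, -3.133]
wrist_force: [-0.6, -0.3, 0.4]
finger_gap: 0.0613
grip_force: 0.0
```

```bash
python3 - <<'E'
from h import *
go(jig(O,Y,[-.1115-.06,0,.0455+.104]),Rt(Y,np.radians(30)))
E
```

```text
pos [0.2908 0.4368 0.2142] t 0.98 shift [-0.455 -0.9    0.354] turn [-0.119 -0.525 -0.476] rows>= 6.4
```

Request:
apply_moves([
  {"tx": -0.455, "ty": -0.9, "tz": 0.354, "ax": -0.119, "ay": -0.525, "az": -0.476},
  {"tx": -0.455, "ty": -0.9, "tz": 0.354, "ax": -0.119, "ay": -0.525, "az": -0.476},
  {"tx": -0.455, "ty": -0.9, "tz": 0.354, "ax": -0.119, "ay": -0.525, "az": -0.476},
  {"tx": -0.455, "ty": -0.9, "tz": 0.354, "ax": -0.119, "ay": -0.525, "az": -0.476},
  {"tx": -0.455, "ty": -0.9, "tz": 0.354, "ax": -0.119, "ay": -0.525, "az": -0.476},
  {"tx": -0.455, "ty": -0.9, "tz": 0.354, "ax": -0.119, "ay": -0.525, "az": -0.476},
  {"tx": -0.455, "ty": -0.9, "tz": 0.354, "ax": -0.119, "ay": -0.525, "az": -0.476},
  {"tx": -0.455, "ty": -0.9, "tz": 0.354, "ax": -0.119, "ay": -0.525, "az": -0.476},
  {"tx": -0.455, "ty": -0.9, "tz": 0.354, "ax": -0.119, "ay": -0.525, "az": -0.476},
  {"tx": -0.455, "ty": -0.9, "tz": 0.354, "ax": -0.119, "ay": -0.525, "az": -0.476},
  {"tx": -0.455, "ty": -0.9, "tz": 0.354, "ax": -0.119, "ay": -0.525, "az": -0.476},
])

```text
t: 1.9
ee_pos: [0.4273, 0.2169, 0.1499]
eef_rot: [-3.141, 0.524, -2.878]
wrist_force: [0.8, -0.7, 0.2]
finger_gap: 0.062
grip_force: 0.0
```

```bash
python3 - <<'E'
from h import *
from workcell import grab_frame
import pickle
go(jig(O,Y,[-.1115-.06,0,.0455+.104]),Rt(Y,np.radians(30)))
f=grab_frame("wrist");pickle.dump(f,open("f1.pkl","wb"));im=f["color"][:,:,::-1].copy()
for p in([-.138,0,.062],[-.108,0,.062],[-.09,.062,.045],[-.09,-.062,.045],[-.138,.0145,.062],[-.138,-.0145,.062],[-.089,.03,.081],[-.089,-.03,.081]):
    u=proj(f,jig(O,Y,p))[0];print(p,u.round(0));cv2.drawMarker(im,tuple(int(v) for v in u.round()),(0,0,255),0,8)
cv2.imwrite("pics/w1.png",im)
E
```

```text
pos [0.4273 0.2169 0.1499] t 1.9 shift [ 0.002 -0.002  0.001] turn [0.001 0.001 0.005] rows>= 0.0
[-0.138, 0, 0.062] [314. 181.]
[-0.108, 0, 0.062] [314. 211.]
[-0.09, 0.062, 0.045] [391. 211.]
[-0.09, -0.062, 0.045] [238. 211.]
[-0.138, 0.0145, 0.062] [335. 182.]
[-0.138, -0.0145, 0.062] [293. 181.]
[-0.089, 0.03, 0.081] [354. 247.]
[-0.089, -0.03, 0.081] [274. 247.]
```

View pics/w1.png

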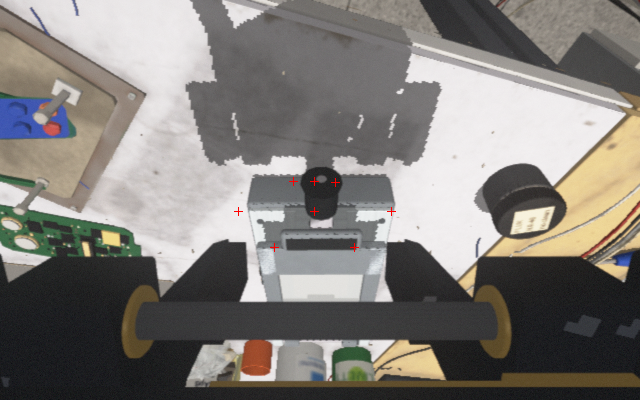

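The wrist view shows the knob centred at about (321,193), where I predicted (314,196), so the jig lies about 5 mm further to +y. I'll zoom in to fix this precisely.

```bash
python3 - <<'E'
from h import *
import pickle
f=pickle.load(open("f1.pkl","rb"));im=f["color"][160:310,232:412,::-1]
cv2.imwrite("pics/w1z.png",cv2.resize(im,None,fx=4,fy=4,interpolation=cv2.INTER_CUBIC))
E
```

```text
(no output)
```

View pics/w1z.png

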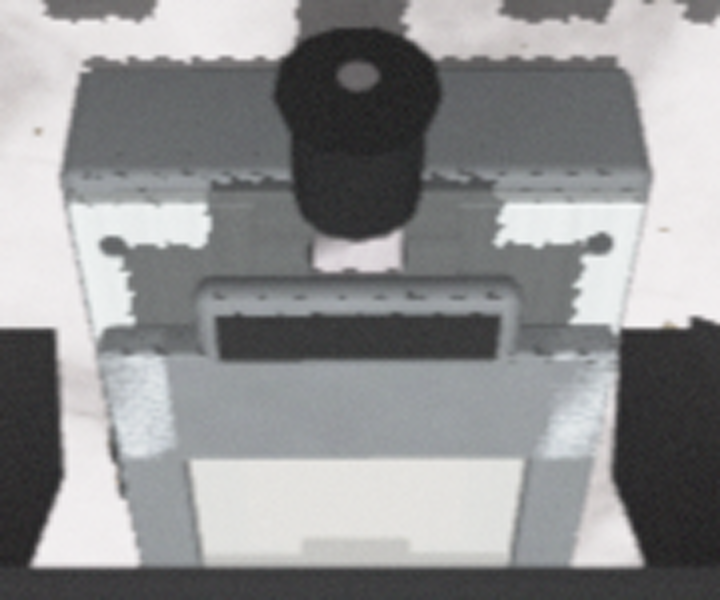

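The knob flange centre is at px (321.5,182.5). The plate's front corners are at (248.5,208.7) and (394.5,208.7), and the yaw is right.

```bash
python3 - <<'E'
from h import *
import pickle
f=pickle.load(open("f1.pkl","rb"))
R=Ro.from_euler('z',-Y)
for uv,z,e in(([321.5,182.5],.062,[-.138,0]),([248.5,208.7],.045,[-.09,-.062]),([394.5,208.7],.045,[-.09,.062]),([321.8,249.5],.081,[-.079,0]),([257.5,247],.081,[-.079,-.049]),([386,247],.081,[-.079,.049])):
    p=ray(f,uv,z)[0];print(R.apply(p-[*O,0])[:2].round(4),e)
O2=jig(O,Y,[-.0005,.0045,0])[:2];print(O2)
go(jig(O2,Y,[-.1105,0,.0455]),Rt(Y,np.radians(30)))
E
```

```text
[-0.137   0.0052] [-0.138, 0]
[-0.0922 -0.053 ] [-0.09, -0.062]
[-0.0927  0.0647] [-0.09, 0.062]
[-0.0864  0.0059] [-0.079, 0]
[-0.0892 -0.0419] [-0.079, -0.049]
[-0.0897  0.0534] [-0.079, 0.049]
[0.59135971 0.26472013]
pos [0.4271 0.2169 0.1498] t 1.95 shift [-0.001  0.016  0.482] turn [0.001 0.001 0.006] rows>= 2.9
```

Request:
apply_moves([
  {"ty": 0.018, "tz": 0.1},
  {"ty": 0.018, "tz": 0.2},
  {"ty": 0.018, "tz": 0.3},
  {"ty": 0.018, "tz": 0.4},
  {"ty": 0.018, "tz": 0.48},
  {"ty": 0.018, "tz": 0.48},
  {"ty": 0.018, "tz": 0.48},
])

```text
invalid input at $.commands[0]: expected keys tx, ty, tz, ax, ay, az
```

Request:
apply_moves([
  {"tz": 0},
  {"tz": 0},
  {"tz": 0},
  {"tz": 0},
  {"tz": 0},
  {"tz": 0},
], fingers=0.0, force=25)

```text
invalid input at $.commands[0]: expected keys tx, ty, tz, ax, ay, az
```

Request:
apply_moves([
  {"tx": 0, "ty": 0.018, "tz": 0.12, "ax": 0, "ay": 0, "az": 0},
  {"tx": 0, "ty": 0.018, "tz": 0.24, "ax": 0, "ay": 0, "az": 0},
  {"tx": 0, "ty": 0.018, "tz": 0.36, "ax": 0, "ay": 0, "az": 0},
  {"tx": 0, "ty": 0.018, "tz": 0.48, "ax": 0, "ay": 0, "az": 0},
  {"tx": 0, "ty": 0.018, "tz": 0.48, "ax": 0, "ay": 0, "az": 0},
  {"tx": 0, "ty": 0.018, "tz": 0.48, "ax": 0, "ay": 0, "az": 0},
])

```text
t: 2.45
ee_pos: [0.4825, 0.2351, 0.0427]
eef_rot: [-3.138, 0.518, -2.878]
wrist_force: [-0.4, -0.2, -0.3]
finger_gap: 0.0616
grip_force: 0.0
```

Request:
apply_moves([
  {"tx": 0, "ty": 0, "tz": 0, "ax": 0, "ay": 0, "az": 0},
  {"tx": 0, "ty": 0, "tz": 0, "ax": 0, "ay": 0, "az": 0},
  {"tx": 0, "ty": 0, "tz": 0, "ax": 0, "ay": 0, "az": 0},
  {"tx": 0, "ty": 0, "tz": 0, "ax": 0, "ay": 0, "az": 0},
  {"tx": 0, "ty": 0, "tz": 0, "ax": 0, "ay": 0, "az": 0},
  {"tx": 0, "ty": 0, "tz": 0, "ax": 0, "ay": 0, "az": 0},
], fingers=0.0, force=20)

```text
t: 2.95
ee_pos: [0.4845, 0.2352, 0.0466]
eef_rot: [-3.141, 0.526, -2.881]
wrist_force: [-8.4, 14.8, 0.6]
finger_gap: 0.0243
grip_force: 8.3
```

```bash
python3 - <<'E'
from h import *
from workcell import sensors
s=sensors.get_state();print(s)
R0=Ro.from_euler('xyz',s["eef_rot"])
print("tool force",R0.inv().apply(s["wrist_force"]).round(2))
d=Ro.from_euler('z',Y).apply([-.022,0,0]);print("pull shift",(R0.inv().apply(d)/.25).round(4))
E
```

```text
{'t': 2.95, 'joint_positions': array([ 0.47275061, -0.0098125 ,  2.42144374, -0.46627833,  0.23840425,
       -0.93164596]), 'joint_vel': array([ 0.02127996,  0.009147  ,  0.00065796,  0.02284531, -0.05472393,
       -0.00133425]), 'joint_efforts': array([ -6.38086483, -26.42057776, -27.15777934,  -1.04161855,
        -0.25064285,   0.06788431]), 'ee_pos': array([0.48454799, 0.23520455, 0.04664458]), 'eef_rot': array([-3.14122281,  0.52606818, -2.8811412 ]), 'wrist_force': array([-8.43842118, 14.76212701,  0.58141372]), 'ft_torque': array([1.87420561, 1.2374072 , 1.38088218]), 'grip_force': 8.287188727408648, 'finger_gap': 0.02427482125743959}
tool force [ 3.47 16.44 -2.69]
pull shift [ 0.0761  0.     -0.0442]
```

Request:
apply_moves([
  {"tx": 0.0, "ty": 0.006, "tz": 0.0, "ax": 0, "ay": 0, "az": 0},
  {"tx": 0.01, "ty": 0.007, "tz": -0.006, "ax": 0, "ay": 0, "az": 0},
  {"tx": 0.02, "ty": 0.007, "tz": -0.012, "ax": 0, "ay": 0, "az": 0},
  {"tx": 0.03, "ty": 0.007, "tz": -0.017, "ax": 0, "ay": 0, "az": 0},
  {"tx": 0.03, "ty": 0.007, "tz": -0.017, "ax": 0, "ay": 0, "az": 0},
])

```text
t: 3.37
ee_pos: [0.4765, 0.2338, 0.0466]
eef_rot: [-3.14, 0.526, -2.881]
wrist_force: [4.4, -4.5, 2.2]
finger_gap: 0.0232
grip_force: 20.0
```

```bash
python3 - <<'E'
from h import *
from workcell import sensors
s=sensors.get_state()
R0=Ro.from_euler('xyz',s["eef_rot"]);print(s["joint_positions"].round(3),s["finger_gap"],Ro.from_euler('z',-Y).apply(s["ee_pos"]-[.48454799, .23520455, .04664458]).round(4))
print("jig force",Ro.from_euler('z',-Y).apply(s["wrist_force"]).round(2))
E
```

```text
[ 0.481 -0.024  2.436 -0.484  0.243 -0.907] 0.023157035651093467 [-0.0081  0.0007 -0.    ]
jig force [ 3.1  -5.47  2.21]
```

Request:
apply_moves([
  {"tx": 0.012, "ty": -0.002, "tz": -0.007, "ax": 0, "ay": 0, "az": 0},
  {"tx": 0.024, "ty": -0.002, "tz": -0.014, "ax": 0, "ay": 0, "az": 0},
  {"tx": 0.036, "ty": -0.002, "tz": -0.021, "ax": 0, "ay": 0, "az": 0},
  {"tx": 0.048, "ty": -0.002, "tz": -0.028, "ax": 0, "ay": 0, "az": 0},
  {"tx": 0.048, "ty": -0.002, "tz": -0.028, "ax": 0, "ay": 0, "az": 0},
  {"tx": 0.048, "ty": -0.002, "tz": -0.028, "ax": 0, "ay": 0, "az": 0},
])

```text
t: 3.87
ee_pos: [0.4643, 0.2305, 0.047]
eef_rot: [-3.14, 0.527, -2.881]
wrist_force: [12.2, -3.3, -5.7]
finger_gap: 0.0235
grip_force: 20.0
```

```bash
python3 - <<'E'
from h import *
from workcell import sensors
s=sensors.get_state()
print(s["joint_positions"].round(3),s["finger_gap"],Ro.from_euler('z',-Y).apply(s["ee_pos"]-[.48454799, .23520455, .04664458]).round(4))
print("jig force",Ro.from_euler('z',-Y).apply(s["wrist_force"]).round(2))
E
```

```text
[ 0.488 -0.051  2.46  -0.493  0.245 -0.893] 0.023501383181873448 [-0.0208  0.0006  0.0004]
jig force [10.97 -6.33 -5.7 ]
```

Request:
apply_moves([
  {"tx": 0.003, "ty": 0, "tz": -0.002, "ax": 0, "ay": 0, "az": 0},
  {"tx": 0.003, "ty": 0, "tz": -0.002, "ax": 0, "ay": 0, "az": 0},
])

```text
t: 4.03
ee_pos: [0.4641, 0.2305, 0.0472]
eef_rot: [-3.141, 0.528, -2.881]
wrist_force: [21.5, -2.2, -13.3]
finger_gap: 0.0231
grip_force: 20.1
```

```bash
python3 - <<'E'
from h import *
from workcell import sensors,grab_frame
s=sensors.get_state();p=s["ee_pos"]
print(p,s["wrist_force"],Ro.from_euler('z',-Y).apply(p-[*O,0]).round(4))
im=grab_frame("side")["color"][130:300,220:420,::-1];cv2.imwrite("pics/s1.png",cv2.resize(im,None,fx=3,fy=3))
d=Ro.from_euler('z',Y)
R0=Ro.from_euler('xyz',s["eef_rot"]);print("fwd 3mm",R0.inv().apply(d.apply([.02,0,0]))/.25)
E
```

```text
[0.4641271  0.23048877 0.04722335] [ 21.54110837  -2.15488337 -13.26494713] [-0.1323  0.0041  0.0472]
fwd 3mm [-6.91021449e-02 -4.42176161e-06  4.03099684e-02]
```

View pics/s1.png

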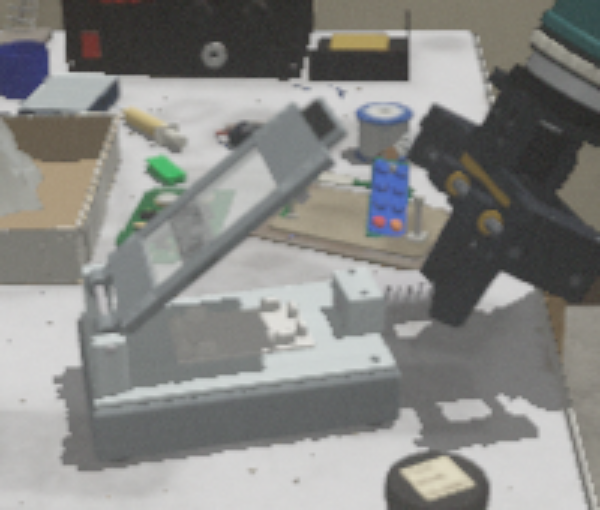

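Side view: the lid is up at about 55°, with the nest's white insert and blocks showing below it. Easing the knob back, then letting go.

Request:
apply_moves([
  {"tx": -0.02, "ty": 0, "tz": 0.012, "ax": 0, "ay": 0, "az": 0},
  {"tx": -0.04, "ty": 0, "tz": 0.023, "ax": 0, "ay": 0, "az": 0},
  {"tx": -0.06, "ty": 0, "tz": 0.035, "ax": 0, "ay": 0, "az": 0},
  {"tx": -0.076, "ty": 0, "tz": 0.044, "ax": 0, "ay": 0, "az": 0},
  {"tx": -0.076, "ty": 0, "tz": 0.044, "ax": 0, "ay": 0, "az": 0},
])

```text
t: 4.5
ee_pos: [0.4839, 0.2358, 0.0467]
eef_rot: [-3.14, 0.526, -2.881]
wrist_force: [0.9, -5.5, 7.9]
finger_gap: 0.0232
grip_force: 20.0
```

Request:
apply_moves([
  {"tx": 0, "ty": 0, "tz": 0, "ax": 0, "ay": 0, "az": 0},
  {"tx": 0, "ty": 0, "tz": 0, "ax": 0, "ay": 0, "az": 0},
  {"tx": 0, "ty": 0, "tz": 0, "ax": 0, "ay": 0, "az": 0},
  {"tx": 0, "ty": 0, "tz": -0.1, "ax": 0, "ay": 0, "az": 0},
  {"tx": 0, "ty": 0, "tz": -0.25, "ax": 0, "ay": 0, "az": 0},
  {"tx": 0, "ty": 0, "tz": -0.4, "ax": 0, "ay": 0, "az": 0},
  {"tx": 0, "ty": 0, "tz": -0.5, "ax": 0, "ay": 0, "az": 0},
  {"tx": 0, "ty": 0, "tz": -0.5, "ax": 0, "ay": 0, "az": 0},
], fingers=0.7)

```text
t: 5.17
ee_pos: [0.4226, 0.2208, 0.1586]
eef_rot: [3.14, 0.531, -2.881]
wrist_force: [0.9, 0.0, 1.1]
finger_gap: 0.0616
grip_force: 0.0
```

```bash
python3 - <<'E'
from h import *
from workcell import grab_frame
import pickle
O=jig(globals()["O"],Y,[-.0005,.0045,0])[:2]
f=grab_frame("wrist");pickle.dump(f,open("f2.pkl","wb"));im=f["color"][:,:,::-1].copy()
for p in([-.035,.02,.048],[-.035,-.02,.048],[.035,.02,.048],[.035,-.02,.048],[-.138,0,.062]):
    u=proj(f,jig(O,Y,p))[0];print(p,u.round(1));cv2.drawMarker(im,tuple(int(v) for v in u.round()),(0,0,255),0,4)
cv2.imwrite("pics/w2.png",cv2.resize(im[150:310,220:420],None,fx=3.75,fy=3.75,interpolation=cv2.INTER_CUBIC))
go(jig([.6056,-.1738],np.radians(-15.5),[-.02,0,.15]),Rt(np.radians(-15.5),np.radians(35)))
E
```

```text
[-0.035, 0.02, 0.048] [335.2 246.9]
[-0.035, -0.02, 0.048] [292.5 246.9]
[0.035, 0.02, 0.048] [332.6 285.8]
[0.035, -0.02, 0.048] [295.6 285.8]
[-0.138, 0, 0.062] [313.2 175.4]
pos [0.4225 0.2205 0.1564] t 5.22 shift [-0.187 -1.672  0.139] turn [ 0.574 -0.16   0.895] rows>= 10.1
```

View pics/w2.png

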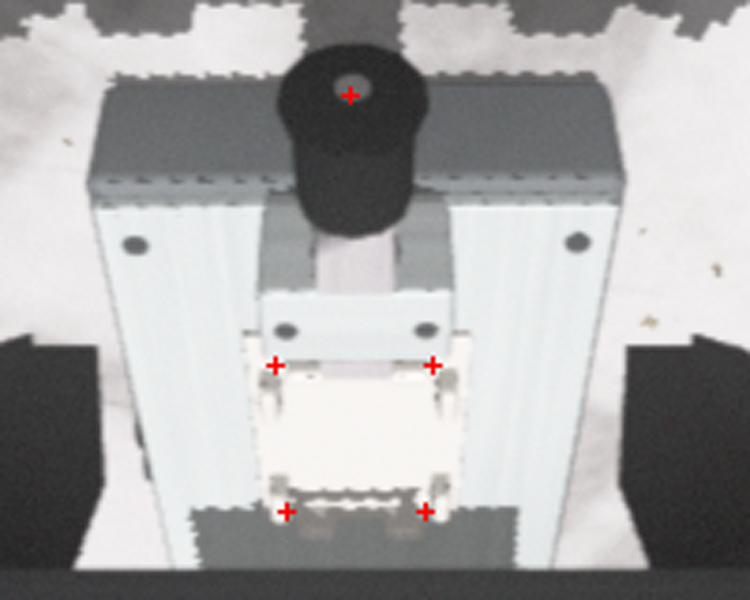

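The nest blocks' centre column is about 1 px right of my markers, so y gets another +0.8 mm. Rows agree within about 2 mm. Now to the pack.

Request:
apply_moves([
  {"tx": -0.1, "ty": -0.84, "tz": 0.03, "ax": 0.29, "ay": -0.08, "az": 0.45},
  {"tx": -0.1, "ty": -0.84, "tz": 0.03, "ax": 0.29, "ay": -0.08, "az": 0.45},
  {"tx": -0.1, "ty": -0.84, "tz": 0.03, "ax": 0.29, "ay": -0.08, "az": 0.45},
  {"tx": -0.1, "ty": -0.84, "tz": 0.03, "ax": 0.29, "ay": -0.08, "az": 0.45},
  {"tx": -0.1, "ty": -0.84, "tz": 0.03, "ax": 0.29, "ay": -0.08, "az": 0.45},
  {"tx": -0.1, "ty": -0.84, "tz": 0.03, "ax": 0.29, "ay": -0.08, "az": 0.45},
  {"tx": -0.1, "ty": -0.84, "tz": 0.03, "ax": 0.29, "ay": -0.08, "az": 0.45},
  {"tx": -0.1, "ty": -0.84, "tz": 0.03, "ax": 0.29, "ay": -0.08, "az": 0.45},
  {"tx": -0.1, "ty": -0.84, "tz": 0.03, "ax": 0.29, "ay": -0.08, "az": 0.45},
])

```text
t: 5.97
ee_pos: [0.4993, 0.0232, 0.1576]
eef_rot: [-3.131, 0.561, 3.139]
wrist_force: [-0.7, 0.7, -0.4]
finger_gap: 0.062
grip_force: 0.0
```

```bash
python3 - <<'E'
from h import *
from workcell import sensors
print(sensors.get_state()["joint_positions"].round(2))
go(jig([.6056,-.1738],np.radians(-15.5),[-.03,0,.14]),Rt(np.radians(-15.5),np.radians(35)))
E
```

```text
[ 0.01 -0.33  2.44 -0.04  0.48 -1.53]
pos [0.4993 0.0232 0.1576] t 5.97 shift [-0.226 -0.753  0.233] turn [ 0.275 -0.097  0.447] rows>= 4.9
```

Request:
apply_moves([
  {"tx": -0.226, "ty": -0.753, "tz": 0.233, "ax": 0.275, "ay": -0.097, "az": 0.447},
  {"tx": -0.226, "ty": -0.753, "tz": 0.233, "ax": 0.275, "ay": -0.097, "az": 0.447},
  {"tx": -0.226, "ty": -0.753, "tz": 0.233, "ax": 0.275, "ay": -0.097, "az": 0.447},
  {"tx": -0.226, "ty": -0.753, "tz": 0.233, "ax": 0.275, "ay": -0.097, "az": 0.447},
  {"tx": -0.226, "ty": -0.753, "tz": 0.233, "ax": 0.275, "ay": -0.097, "az": 0.447},
  {"tx": -0.226, "ty": -0.753, "tz": 0.233, "ax": 0.275, "ay": -0.097, "az": 0.447},
  {"tx": -0.226, "ty": -0.753, "tz": 0.233, "ax": 0.275, "ay": -0.097, "az": 0.447},
  {"tx": -0.226, "ty": -0.753, "tz": 0.233, "ax": 0.275, "ay": -0.097, "az": 0.447},
  {"tx": -0.226, "ty": -0.753, "tz": 0.233, "ax": 0.275, "ay": -0.097, "az": 0.447},
])

```text
t: 6.72
ee_pos: [0.5772, -0.1637, 0.1414]
eef_rot: [3.14, 0.612, 2.873]
wrist_force: [0.5, 0.5, -0.4]
finger_gap: 0.0617
grip_force: 0.0
```

```bash
python3 - <<'E'
from h import *
from workcell import grab_frame
import pickle
P=[.6056,-.1738];y=np.radians(-15.5)
go(jig(P,y,[-.03,0,.14]),Rt(y,np.radians(35)))
f=grab_frame("wrist");pickle.dump(f,open("f3.pkl","wb"));im=f["color"][:,:,::-1].copy()
for p in([-.033,.018,.019],[-.033,-.018,.019],[.033,.018,.019],[.033,-.018,.019]):
    u=proj(f,jig(P,y,p))[0];print(p,u.round(1));cv2.drawMarker(im,tuple(int(v) for v in u.round()),(0,0,255),0,4)
cv2.imwrite("pics/w3.png",im)
E
```

```text
pos [ 0.5772 -0.1637  0.1414] t 6.72 shift [ 0.003 -0.008  0.005] turn [0.006 0.003 0.004] rows>= 0.1
[-0.033, 0.018, 0.019] [338.6  94.2]
[-0.033, -0.018, 0.019] [283.7  94.1]
[0.033, 0.018, 0.019] [334.3 165.4]
[0.033, -0.018, 0.019] [289.3 165.3]
```

View pics/w3.png

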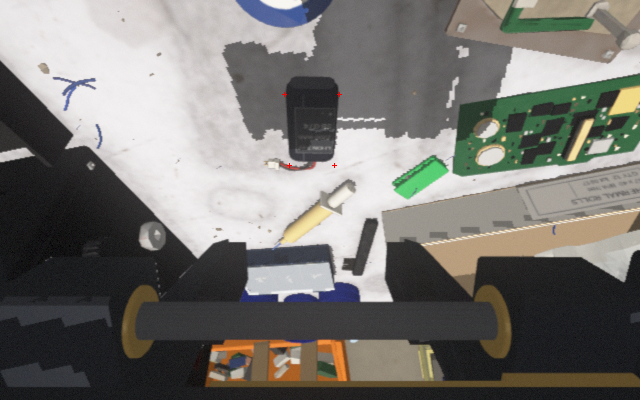

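The pack spans columns about 287-338 and rows about 77-160, with the lead at the far end. My far-edge marker is about 5 px too far out, so I'll measure it by mask.

```bash
python3 - <<'E'
from h import *
import pickle
f=pickle.load(open("f3.pkl","rb"));g=cv2.cvtColor(f["color"],cv2.COLOR_RGB2GRAY)
sub=g[65:175,270:360];m=cv2.morphologyEx(((sub<62)*255).astype(np.uint8),cv2.MORPH_OPEN,np.ones((7,7)))
c=max(cv2.findContours(m,0,2)[0],key=cv2.contourArea).reshape(-1,2)+[270,65]
print("bbox",c.min(0),c.max(0),cv2.contourArea(c))
for r in(85,95,105,115,125,135,145,155):
    k=c[c[:,1]==r][:,0];print(r,k.min(),k.max(),end="; ")
P=[.6056,-.1738];y=np.radians(-15.5);R=Ro.from_euler('z',-y)
F=c.max(0)[1];k=c[c[:,1]>=F-1][:,0].mean()
print()
for uv,z in(([k,F+1],.019),([c[c[:,1]<=c.min(0)[1]+1][:,0].mean(),c.min(0)[1]],0.002)):
    print(uv,R.apply(ray(f,uv,z)-[*P,0]).round(4))
for r in(105,145):
    kk=c[c[:,1]==r][:,0];print(R.apply(ray(f,[[kk.min(),r],[kk.max()+1,r]],.019)-[*P,0]).round(4).tolist())
E
```

```text
bbox [286  77] [337 141] 2421.0Traceback (most recent call last):
  File "<stdin>", line 8, in <module>
    return umr_minimum(a, axis, None, out, keepdims, initial, where)
ValueError: zero-size array to reduction operation minimum which has no identity
```

```bash
python3 - <<'E'
from h import *
import pickle
f=pickle.load(open("f3.pkl","rb"));g=cv2.cvtColor(f["color"],cv2.COLOR_RGB2GRAY)
m=((g<62)*255).astype(np.uint8);m[:65]=0;m[175:]=0;m[:,:275]=0;m[:,352:]=0
m=cv2.morphologyEx(m,cv2.MORPH_CLOSE,np.ones((9,9)));m=cv2.morphologyEx(m,cv2.MORPH_OPEN,np.ones((9,9)))
v,u=np.nonzero(m);print(u.min(),u.max(),v.min(),v.max())
P=[.6056,-.1738];y=np.radians(-15.5);R=Ro.from_euler('z',-y)
def rel(uv,z):return R.apply(ray(f,uv,z)-[*P,0]).round(4).tolist()
print("far",rel([313,v.max()+1],.019),"near",rel([313,v.min()],.001))
for r in(95,110,125,140,150):
    k=u[v==r];print(r,k.min(),k.max(),rel([[k.min(),r],[k.max()+1,r]],.019))
E
```

```text
286 337 77 155
far [[0.0227, 0.001, 0.019]] near [[-0.0344, 0.0011, 0.001]]
95 286 337 [[-0.0323, -0.0165, 0.019], [-0.0324, 0.0176, 0.019]]
110 287 336 [[-0.0204, -0.0166, 0.019], [-0.0205, 0.0175, 0.019]]
125 288 335 [[-0.0075, -0.0167, 0.019], [-0.0076, 0.0175, 0.019]]
140 289 310 [[0.0065, -0.0167, 0.019], [0.0064, -0.0004, 0.019]]
150 290 300 [[0.0165, -0.0165, 0.019], [0.0164, -0.0081, 0.019]]
```

```bash
cat >> h.py <<'E'
O=jig(O,Y,[-.0005,.0053,0])[:2]
YP=np.radians(-15.5);P=jig([.6056,-.1738],YP,[-.0025,.0005,0])[:2]
T=np.radians(35)
E
python3 - <<'E'
from h import *
go(jig(P,YP,[.005,0,.009]),Rt(YP,T))
go(jig(P,YP,[.005-.0574,0,.009+.0819]),Rt(YP,T))
E
```

```text
pos [ 0.5773 -0.1637  0.1417] t 6.77 shift [ 0.199 -0.008  0.509] turn [0.006 0.004 0.004] rows>= 3.3
pos [ 0.5773 -0.1637  0.1417] t 6.77 shift [ 0.198 -0.007  0.109] turn [0.006 0.004 0.004] rows>= 1.4
```

Request:
apply_moves([
  {"tx": 0.2, "ty": -0.008, "tz": 0.11, "ax": 0.006, "ay": 0.004, "az": 0.004},
  {"tx": 0.2, "ty": -0.008, "tz": 0.11, "ax": 0.006, "ay": 0.004, "az": 0.004},
  {"tx": 0.2, "ty": -0.008, "tz": 0.25, "ax": 0.006, "ay": 0.004, "az": 0.004},
  {"tx": 0.2, "ty": -0.008, "tz": 0.37, "ax": 0.006, "ay": 0.004, "az": 0.004},
  {"tx": 0.199, "ty": -0.008, "tz": 0.44, "ax": 0.006, "ay": 0.004, "az": 0.004},
  {"tx": 0.199, "ty": -0.008, "tz": 0.49, "ax": 0.006, "ay": 0.004, "az": 0.004},
  {"tx": 0.199, "ty": -0.008, "tz": 0.49, "ax": 0.006, "ay": 0.004, "az": 0.004},
])

```text
t: 7.35
ee_pos: [0.6073, -0.1728, 0.0144]
eef_rot: [3.14, 0.605, 2.862]
wrist_force: [-0.0, 1.2, 0.6]
finger_gap: 0.0616
grip_force: 0.0
```

```bash
python3 - <<'E'
from h import *
go(jig(P,YP,[.005,0,.009]),Rt(YP,T))
E
```

```text
pos [ 0.6073 -0.1728  0.0144] t 7.35 shift [ 0.008 -0.004  0.02 ] turn [-0.007 -0.011 -0.014] rows>= 0.1
```

Request:
apply_moves([
  {"tx": 0.008, "ty": -0.004, "tz": 0.018, "ax": -0.007, "ay": -0.011, "az": -0.014},
  {"tx": 0.008, "ty": -0.004, "tz": 0.018, "ax": -0.007, "ay": -0.011, "az": -0.014},
  {"tx": 0.008, "ty": -0.004, "tz": 0.018, "ax": -0.007, "ay": -0.011, "az": -0.014},
])

```text
t: 7.6
ee_pos: [0.6089, -0.1737, 0.0153]
eef_rot: [-3.132, 0.607, 2.88]
wrist_force: [0.9, 0.1, 1.2]
finger_gap: 0.0615
grip_force: 0.0
```

Request:
apply_moves([
  {"tx": 0, "ty": 0, "tz": 0, "ax": 0, "ay": 0, "az": 0},
  {"tx": 0, "ty": 0, "tz": 0, "ax": 0, "ay": 0, "az": 0},
  {"tx": 0, "ty": 0, "tz": 0, "ax": 0, "ay": 0, "az": 0},
  {"tx": 0, "ty": 0, "tz": 0, "ax": 0, "ay": 0, "az": 0},
  {"tx": 0, "ty": 0, "tz": 0, "ax": 0, "ay": 0, "az": 0},
  {"tx": 0, "ty": 0, "tz": 0, "ax": 0, "ay": 0, "az": 0},
], fingers=0.0, force=25)

```text
t: 8.1
ee_pos: [0.609, -0.1749, 0.0153]
eef_rot: [-3.133, 0.607, 2.877]
wrist_force: [-3.1, 1.6, 4.2]
finger_gap: 0.0338
grip_force: 25.0
```

```bash
python3 - <<'E'
from h import *
from workcell import sensors
s=sensors.get_state();R0=Ro.from_euler('xyz',s["eef_rot"])
print(Ro.from_euler('z',-YP).apply(s["ee_pos"]-[*P,0]).round(4),s["finger_gap"],s["joint_positions"].round(2),s["eef_rot"])
print("up 150",R0.inv().apply([-.02,0,.15])/.25)
E
```

```text
[ 0.0061 -0.0006  0.0153] 0.03383686413929496 [-0.34  0.21  2.3   0.92  0.04 -2.55] [-3.1329987   0.60732898  2.87671138]
up 150 [-0.27900283 -0.02555569 -0.53656717]
```

Here j5 is nearly 0 and j6 is at its limit, so 35° is too much tilt at this reach and the fingers stopped 6 mm high. I'll let go, back off and regrasp at 28°, which still clears the lid.

Request:
apply_moves([
  {"tx": 0, "ty": 0, "tz": 0, "ax": 0, "ay": 0, "az": 0},
  {"tx": 0, "ty": 0, "tz": 0, "ax": 0, "ay": 0, "az": 0},
  {"tx": 0, "ty": 0, "tz": 0, "ax": 0, "ay": 0, "az": 0},
  {"tx": 0, "ty": 0, "tz": 0, "ax": 0, "ay": 0, "az": 0},
  {"tx": 0, "ty": 0, "tz": -0.08, "ax": 0, "ay": 0, "az": 0},
  {"tx": 0, "ty": 0, "tz": -0.16, "ax": 0, "ay": 0, "az": 0},
  {"tx": 0, "ty": 0, "tz": -0.24, "ax": 0, "ay": 0, "az": 0},
  {"tx": 0, "ty": 0, "tz": -0.24, "ax": 0, "ay": 0, "az": 0},
], fingers=0.7)

```text
t: 8.77
ee_pos: [0.5754, -0.1654, 0.0647]
eef_rot: [-3.132, 0.606, 2.877]
wrist_force: [0.5, 0.1, 0.2]
finger_gap: 0.0619
grip_force: 0.0
```

```bash
echo 'T=np.radians(28)' >> h.py; python3 - <<'E'
from h import *
from workcell import sensors
print(sensors.get_state()["joint_positions"].round(2))
b=np.array([np.sin(T),0,-np.cos(T)])
go(jig(P,YP,[.005,0,.009]-.06*b),Rt(YP,T))
E
```

```text
[-0.34  0.05  2.36  0.25  0.14 -1.88]
pos [ 0.5754 -0.1654  0.0647] t 8.77 shift [-0.012  0.002  0.022] turn [-0.013  0.235  0.009] rows>= 0.9
```

Request:
apply_moves([
  {"tx": -0.012, "ty": 0.002, "tz": 0.022, "ax": -0.013, "ay": 0.235, "az": 0.009},
  {"tx": -0.012, "ty": 0.002, "tz": 0.022, "ax": -0.013, "ay": 0.235, "az": 0.009},
  {"tx": -0.012, "ty": 0.002, "tz": 0.022, "ax": -0.013, "ay": 0.235, "az": 0.009},
  {"tx": -0.012, "ty": 0.002, "tz": 0.022, "ax": -0.013, "ay": 0.235, "az": 0.009},
])

```text
t: 9.1
ee_pos: [0.5829, -0.1666, 0.062]
eef_rot: [3.14, 0.493, 2.871]
wrist_force: [-0.0, 0.3, -0.4]
finger_gap: 0.0617
grip_force: 0.0
```

```bash
python3 - <<'E'
from h import *
go(jig(P,YP,[.005,0,.009]),Rt(YP,T))
E
```

```text
pos [ 0.5829 -0.1666  0.062 ] t 9.1 shift [ 0.008 -0.002  0.236] turn [ 0.003  0.01  -0.   ] rows>= 1.4
```

Request:
apply_moves([
  {"tx": 0.008, "ty": -0.002, "tz": 0.08, "ax": 0.003, "ay": 0.01, "az": 0},
  {"tx": 0.008, "ty": -0.002, "tz": 0.15, "ax": 0.003, "ay": 0.01, "az": 0},
  {"tx": 0.008, "ty": -0.002, "tz": 0.2, "ax": 0.003, "ay": 0.01, "az": 0},
  {"tx": 0.008, "ty": -0.002, "tz": 0.234, "ax": 0.003, "ay": 0.01, "az": 0},
  {"tx": 0.008, "ty": -0.002, "tz": 0.234, "ax": 0.003, "ay": 0.01, "az": 0},
  {"tx": 0.008, "ty": -0.002, "tz": 0.234, "ax": 0.003, "ay": 0.01, "az": 0},
])

```text
t: 9.6
ee_pos: [0.6056, -0.1735, 0.0078]
eef_rot: [-3.141, 0.483, 2.871]
wrist_force: [-0.8, 0.1, -0.2]
finger_gap: 0.0616
grip_force: 0.0
```

```bash
python3 - <<'E'
from h import *
from workcell import sensors
s=sensors.get_state();print(s["joint_positions"].round(2),s["eef_rot"])
go(jig(P,YP,[.005,0,.009]),Rt(YP,T))
E
```

```text
[-0.33  0.23  2.23  0.15  0.2  -1.77] [-3.14126183  0.48315884  2.87063638]
pos [ 0.6056 -0.1735  0.0078] t 9.6 shift [-0.011  0.001  0.   ] turn [-0.001 -0.011 -0.001] rows>= 0.1
```

Request:
apply_moves([
  {"tx": 0, "ty": 0, "tz": 0, "ax": 0, "ay": 0, "az": 0},
  {"tx": 0, "ty": 0, "tz": 0, "ax": 0, "ay": 0, "az": 0},
  {"tx": 0, "ty": 0, "tz": 0, "ax": 0, "ay": 0, "az": 0},
  {"tx": 0, "ty": 0, "tz": 0, "ax": 0, "ay": 0, "az": 0},
  {"tx": 0, "ty": 0, "tz": 0, "ax": 0, "ay": 0, "az": 0},
  {"tx": 0, "ty": 0, "tz": 0, "ax": 0, "ay": 0, "az": 0},
], fingers=0.0, force=25)

```text
t: 10.1
ee_pos: [0.6066, -0.1738, 0.0096]
eef_rot: [-3.141, 0.485, 2.871]
wrist_force: [-3.2, 0.3, 4.1]
finger_gap: 0.0352
grip_force: 25.0
```

```bash
python3 - <<'E'
from h import *
from workcell import sensors
s=sensors.get_state();p=s["ee_pos"];print(p,s["finger_gap"],Ro.from_euler('z',-YP).apply(p-[*P,0]).round(4))
go(p+[0,0,.13],Rt(YP,T))
E
```

```text
[ 0.60657182 -0.17384148  0.00959089] 0.035209394339295395 [ 0.0034 -0.0003  0.0096]
pos [ 0.6066 -0.1738  0.0096] t 10.1 shift [-0.243 -0.    -0.46 ] turn [-0.002 -0.006 -0.   ] rows>= 3.1
```

Gripped at 35.2 mm, and the TCP is 3.4 mm ahead of the pack's middle. Lifting.

Request:
apply_moves([
  {"tx": -0.06, "ty": 0, "tz": -0.115, "ax": 0, "ay": 0, "az": 0},
  {"tx": -0.12, "ty": 0, "tz": -0.23, "ax": 0, "ay": 0, "az": 0},
  {"tx": -0.24, "ty": 0, "tz": -0.46, "ax": 0, "ay": 0, "az": 0},
  {"tx": -0.24, "ty": 0, "tz": -0.46, "ax": 0, "ay": 0, "az": 0},
  {"tx": -0.24, "ty": 0, "tz": -0.46, "ax": 0, "ay": 0, "az": 0},
  {"tx": -0.24, "ty": 0, "tz": -0.46, "ax": 0, "ay": 0, "az": 0},
])

```text
t: 10.6
ee_pos: [0.607, -0.1739, 0.1409]
eef_rot: [-3.141, 0.488, 2.871]
wrist_force: [-0.0, 0.4, -1.5]
finger_gap: 0.035
grip_force: 25.0
```

```bash
cat >> h.py <<'E'
B=np.array([np.sin(T),0,-np.cos(T)])
G=np.array([.0034,-.0003,.0576])   # TCP in the jig frame with the pack seated
E
python3 - <<'E'
from h import *
go(jig(O,Y,G-.15*B),Rt(Y,T))
E
```

```text
pos [ 0.607  -0.1739  0.1409] t 10.6 shift [ 0.58   1.54  -0.532] turn [-0.5   -0.001 -0.937] rows>= 10.4
```

Request:
apply_moves([
  {"tx": 0.1, "ty": 0.1, "tz": -0.25, "ax": 0, "ay": 0, "az": 0},
  {"tx": 0.3, "ty": 0.77, "tz": -0.35, "ax": -0.25, "ay": 0, "az": -0.47},
  {"tx": 0.3, "ty": 0.77, "tz": -0.35, "ax": -0.25, "ay": 0, "az": -0.47},
  {"tx": 0.3, "ty": 0.77, "tz": -0.35, "ax": -0.25, "ay": 0, "az": -0.47},
  {"tx": 0.3, "ty": 0.77, "tz": -0.35, "ax": -0.25, "ay": 0, "az": -0.47},
  {"tx": 0.3, "ty": 0.77, "tz": -0.35, "ax": -0.25, "ay": 0, "az": -0.47},
  {"tx": 0.3, "ty": 0.77, "tz": -0.35, "ax": -0.25, "ay": 0, "az": -0.47},
  {"tx": 0.3, "ty": 0.77, "tz": -0.35, "ax": -0.25, "ay": 0, "az": -0.47},
  {"tx": 0.3, "ty": 0.77, "tz": -0.35, "ax": -0.25, "ay": 0, "az": -0.47},
])

```text
t: 11.35
ee_pos: [0.5527, 0.0407, 0.1784]
eef_rot: [3.141, 0.48, 3.138]
wrist_force: [-0.3, 0.6, -0.8]
finger_gap: 0.0349
grip_force: 25.0
```

```bash
python3 - <<'E'
from h import *
go(jig(O,Y,G-.15*B),Rt(Y,T))
E
```

```text
pos [0.5527 0.0407 0.1784] t 11.35 shift [ 0.075  0.829 -0.091] turn [-0.245 -0.017 -0.467] rows>= 5.0
```

Request:
apply_moves([
  {"tx": 0.075, "ty": 0.829, "tz": -0.091, "ax": -0.245, "ay": -0.017, "az": -0.467},
  {"tx": 0.075, "ty": 0.829, "tz": -0.091, "ax": -0.245, "ay": -0.017, "az": -0.467},
  {"tx": 0.075, "ty": 0.829, "tz": -0.091, "ax": -0.245, "ay": -0.017, "az": -0.467},
  {"tx": 0.075, "ty": 0.829, "tz": -0.091, "ax": -0.245, "ay": -0.017, "az": -0.467},
  {"tx": 0.075, "ty": 0.829, "tz": -0.091, "ax": -0.245, "ay": -0.017, "az": -0.467},
  {"tx": 0.075, "ty": 0.829, "tz": -0.091, "ax": -0.245, "ay": -0.017, "az": -0.467},
  {"tx": 0.075, "ty": 0.829, "tz": -0.091, "ax": -0.245, "ay": -0.017, "az": -0.467},
  {"tx": 0.075, "ty": 0.829, "tz": -0.091, "ax": -0.245, "ay": -0.017, "az": -0.467},
  {"tx": 0.075, "ty": 0.829, "tz": -0.091, "ax": -0.245, "ay": -0.017, "az": -0.467},
])

```text
t: 12.1
ee_pos: [0.528, 0.2458, 0.1912]
eef_rot: [-3.14, 0.491, -2.885]
wrist_force: [0.5, -0.5, -1.1]
finger_gap: 0.0353
grip_force: 25.0
```

```bash
python3 - <<'E'
from h import *
go(jig(O,Y,G-.03*B),Rt(Y,T))
E
```

```text
pos [0.528  0.2458 0.1912] t 12.1 shift [0.006 0.011 0.482] turn [-0.006  0.004 -0.005] rows>= 2.9
```

```bash
python3 - <<'E'
from h import *
import pickle
f=pickle.load(open("f2.pkl","rb"))
for r in(293,358,378):
  for z in(.066,.075,.08): print(r,z,Ro.from_euler('z',-Y).apply(ray(f,[220+357/3.75,150+r/3.75],z)[0]-[*O,0]).round(4))
go(jig(O,Y,G+[-.003,0,.027]),Rt(Y,T))
E
```

```text
293 0.066 [-0.0845  0.0005  0.066 ]
293 0.075 [-0.0955  0.0006  0.075 ]
293 0.08 [-0.1016  0.0006  0.08  ]
358 0.066 [-0.0614  0.0005  0.066 ]
358 0.075 [-0.0735  0.0005  0.075 ]
358 0.08 [-0.0802  0.0006  0.08  ]
378 0.066 [-0.0537  0.0005  0.066 ]
378 0.075 [-0.0662  0.0005  0.075 ]
378 0.08 [-0.0731  0.0006  0.08  ]
pos [0.528  0.2458 0.1912] t 12.1 shift [-0.034  0.012  0.501] turn [-0.006  0.004 -0.005] rows>= 3.0
```

Request:
apply_moves([
  {"tx": 0, "ty": 0.012, "tz": 0.12, "ax": -0.006, "ay": 0.004, "az": -0.005},
  {"tx": -0.01, "ty": 0.012, "tz": 0.24, "ax": -0.006, "ay": 0.004, "az": -0.005},
  {"tx": -0.02, "ty": 0.012, "tz": 0.36, "ax": -0.006, "ay": 0.004, "az": -0.005},
  {"tx": -0.03, "ty": 0.012, "tz": 0.45, "ax": -0.006, "ay": 0.004, "az": -0.005},
  {"tx": -0.034, "ty": 0.012, "tz": 0.5, "ax": -0.006, "ay": 0.004, "az": -0.005},
  {"tx": -0.034, "ty": 0.012, "tz": 0.5, "ax": -0.006, "ay": 0.004, "az": -0.005},
  {"tx": -0.034, "ty": 0.012, "tz": 0.5, "ax": -0.006, "ay": 0.004, "az": -0.005},
])

```text
t: 12.68
ee_pos: [0.5917, 0.2652, 0.0849]
eef_rot: [3.141, 0.488, -2.883]
wrist_force: [-0.1, 1.1, -0.2]
finger_gap: 0.0354
grip_force: 25.0
```

```bash
python3 - <<'E'
from h import *
from workcell import grab_frame,sensors
import pickle
print(sensors.get_state()["joint_positions"].round(2))
go(jig(O,Y,G+[0,0,.012]),Rt(Y,T))
f=grab_frame("wrist");pickle.dump(f,open("f4.pkl","wb"));im=f["color"][:,:,::-1].copy()
g=grab_frame("side");pickle.dump(g,open("s4.pkl","wb"));im2=g["color"][:,:,::-1]
a=cv2.resize(im[130:310,220:420],None,fx=2.2,fy=2.2,interpolation=cv2.INTER_CUBIC);b=cv2.resize(im2[150:290,230:370],(396,396),interpolation=cv2.INTER_CUBIC)
cv2.imwrite("pics/w4.png",np.hstack([a[:396],b[:a.shape[0]]]))
E
```

```text
[ 0.42  0.13  2.16 -0.21  0.38 -1.23]
pos [0.5917 0.2652 0.0849] t 12.68 shift [0.018 0.    0.06 ] turn [-0.001 -0.001 -0.002] rows>= 0.4
```

View pics/w4.png

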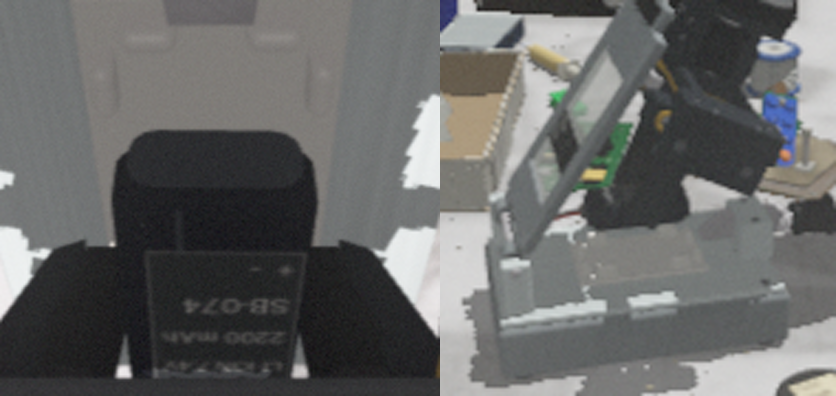

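Wrist view: the nest's front blocks are at (147,38) and (285,38), with side blocks at (103,88) and (318,88). The pack is centred between them at column 214 and hanging level. Checking the x fit.

```bash
python3 - <<'E'
from h import *
import pickle
from workcell import sensors
f=pickle.load(open("f4.pkl","rb"))
def rel(c,r,z): return Ro.from_euler('z',-Y).apply(ray(f,[220+c/2.2,130+r/2.2],z)[0]-[*O,0]).round(4)
print("tcp",Ro.from_euler('z',-Y).apply(sensors.get_state()["ee_pos"]-[*O,0]).round(4))
for n,c,r,z in(("endL",147,48,.048),("endR",285,48,.048),("endLtop",147,36,.057),("endRtop",285,36,.057),("sideL inner front",115,92,.052),("sideR",308,92,.052),("sideL rear",105,115,.052),("sideR rear",315,115,.052),("side front",103,68,.052),("tail bottom",215,131,.0763),("packL",113,200,.084),("packR",317,200,.084)):print(n,rel(c,r,z))
E
```

```text
tcp [0.0012 0.0008 0.0871]
endL [-0.0319 -0.0127  0.048 ]
endR [-0.0319  0.016   0.048 ]
endLtop [-0.0413 -0.0116  0.057 ]
endRtop [-0.0412  0.0148  0.057 ]
sideL inner front [-0.0235 -0.0197  0.052 ]
sideR [-0.0234  0.0211  0.052 ]
sideL rear [-0.0171 -0.0224  0.052 ]
sideR rear [-0.017   0.0231  0.052 ]
side front [-0.0298 -0.0216  0.052 ]
tail bottom [-0.0342  0.0014  0.0763]
packL [-0.0244 -0.0171  0.084 ]
packR [-0.0244  0.0198  0.084 ]
```

All agrees to about 1 mm (side block end at -17.1, expected -17). Lowering vertically.

```bash
python3 - <<'E'
from h import *
go(jig(O,Y,G+[0,.001,.008]),Rt(Y,T))
go(jig(O,Y,G+[0,.001,0.0]),Rt(Y,T))
E
```

```text
pos [0.5921 0.2666 0.0871] t 12.78 shift [ 0.033 -0.     0.08 ] turn [ 0.002  0.006 -0.   ] rows>= 0.5
pos [0.5921 0.2666 0.0871] t 12.78 shift [ 0.048 -0.     0.108] turn [ 0.002  0.006 -0.   ] rows>= 0.7
```

Request:
apply_moves([
  {"tx": 0.012, "ty": 0, "tz": 0.03, "ax": 0.002, "ay": 0.006, "az": 0},
  {"tx": 0.023, "ty": 0, "tz": 0.055, "ax": 0.002, "ay": 0.006, "az": 0},
  {"tx": 0.033, "ty": 0, "tz": 0.08, "ax": 0.002, "ay": 0.006, "az": 0},
  {"tx": 0.033, "ty": 0, "tz": 0.08, "ax": 0.002, "ay": 0.006, "az": 0},
  {"tx": 0.033, "ty": 0, "tz": 0.08, "ax": 0.002, "ay": 0.006, "az": 0},
])

```text
t: 13.2
ee_pos: [0.5929, 0.2683, 0.0638]
eef_rot: [-3.141, 0.486, -2.879]
wrist_force: [0.8, 0.4, -0.5]
finger_gap: 0.0354
grip_force: 25.0
```

```bash
python3 - <<'E'
from h import *
go(jig(O,Y,G+[0,.001,0.0]),Rt(Y,T))
E
```

```text
pos [0.5929 0.2683 0.0638] t 13.2 shift [ 0.008 -0.006  0.024] turn [ 0.001 -0.005  0.005] rows>= 0.2
```

Request:
apply_moves([
  {"tx": 0.004, "ty": -0.005, "tz": 0.006, "ax": 0, "ay": -0.004, "az": 0.004},
  {"tx": 0.006, "ty": -0.005, "tz": 0.013, "ax": 0, "ay": -0.004, "az": 0.004},
  {"tx": 0.008, "ty": -0.005, "tz": 0.02, "ax": 0, "ay": -0.004, "az": 0.004},
  {"tx": 0.009, "ty": -0.005, "tz": 0.025, "ax": 0, "ay": -0.004, "az": 0.004},
  {"tx": 0.009, "ty": -0.005, "tz": 0.025, "ax": 0, "ay": -0.004, "az": 0.004},
  {"tx": 0.009, "ty": -0.005, "tz": 0.025, "ax": 0, "ay": -0.004, "az": 0.004},
])

```text
t: 13.7
ee_pos: [0.5948, 0.2675, 0.0586]
eef_rot: [3.141, 0.49, -2.882]
wrist_force: [-3.4, -2.1, 4.2]
finger_gap: 0.0352
grip_force: 25.0
```

```bash
python3 - <<'E'
from h import *
from workcell import sensors
go(jig(O,Y,G+[0,.001,0.0]),Rt(Y,T))
s=sensors.get_state();print(Ro.from_euler('z',-Y).apply(s["ee_pos"]-[*O,0]).round(4),Ro.from_euler('z',-Y).apply(s["wrist_force"]))
E
```

```text
pos [0.5948 0.2675 0.0586] t 13.7 shift [ 0.004 -0.001  0.002] turn [ 0.001  0.002 -0.   ] rows>= 0.0
[0.0041 0.001  0.0586] [-3.79188501 -1.21352527  4.15771017]
```

Contact with the nest floor (4 N at z = 58.6 mm, 57.6 expected). Letting go and backing out along the tool.

Request:
apply_moves([
  {"tx": 0, "ty": 0, "tz": 0, "ax": 0, "ay": 0, "az": 0},
  {"tx": 0, "ty": 0, "tz": 0, "ax": 0, "ay": 0, "az": 0},
  {"tx": 0, "ty": 0, "tz": 0, "ax": 0, "ay": 0, "az": 0},
  {"tx": 0, "ty": 0, "tz": 0, "ax": 0, "ay": 0, "az": 0},
  {"tx": 0, "ty": 0, "tz": -0.08, "ax": 0, "ay": 0, "az": 0},
  {"tx": 0, "ty": 0, "tz": -0.2, "ax": 0, "ay": 0, "az": 0},
  {"tx": 0, "ty": 0, "tz": -0.35, "ax": 0, "ay": 0, "az": 0},
  {"tx": 0, "ty": 0, "tz": -0.5, "ax": 0, "ay": 0, "az": 0},
  {"tx": 0, "ty": 0, "tz": -0.64, "ax": 0, "ay": 0, "az": 0},
  {"tx": 0, "ty": 0, "tz": -0.64, "ax": 0, "ay": 0, "az": 0},
], fingers=0.65)

```text
t: 14.53
ee_pos: [0.5242, 0.2495, 0.2079]
eef_rot: [3.138, 0.502, -2.882]
wrist_force: [0.5, 0.8, 0.7]
finger_gap: 0.0573
grip_force: 0.0
```

```bash
python3 - <<'E'
from h import *
from workcell import grab_frame,sensors
import pickle
f=grab_frame("wrist");pickle.dump(f,open("f5.pkl","wb"));im=f["color"][:,:,::-1].copy()
for p in([-.033,.018,.067],[-.033,-.018,.067],[.033,.018,.067],[.033,-.018,.067]):
    u=proj(f,jig(O,Y,p))[0];cv2.drawMarker(im,tuple(int(v) for v in u.round()),(0,0,255),0,4)
cv2.imwrite("pics/w5.png",cv2.resize(im[100:310,200:440],None,fx=2.8,fy=2.8,interpolation=cv2.INTER_CUBIC))
s=sensors.get_state();print(s["joint_positions"].round(2),Ro.from_euler('z',-Y).apply(s["ee_pos"]-[*O,0]))
E
```

```text
[ 0.45 -0.17  2.2  -0.15  0.62 -1.28] [-0.06907516  0.00154225  0.20509196]
```

View pics/w5.png

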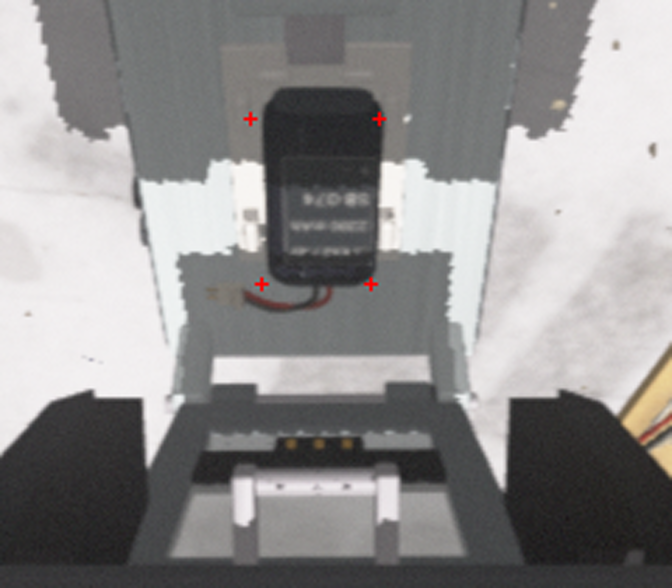

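The picture shows the pack seated between the blocks, lead towards the hinge, and the far edge on my marker (row 285). Next: over the lid, with the fingers shut.

```bash
python3 - <<'E'
from h import *
go(jig(O,Y,[-.09,0,.33]),Rt(Y,np.radians(10)))
E
```

```text
pos [0.524  0.2492 0.2051] t 14.58 shift [-0.166 -0.005 -0.479] turn [ 0.006  0.649 -0.   ] rows>= 3.0
```

Request:
apply_moves([
  {"tx": -0.06, "ty": 0, "tz": -0.16, "ax": 0, "ay": 0, "az": 0},
  {"tx": -0.12, "ty": 0, "tz": -0.32, "ax": 0, "ay": 0.2, "az": 0},
  {"tx": -0.166, "ty": -0.005, "tz": -0.48, "ax": 0, "ay": 0.4, "az": 0},
  {"tx": -0.166, "ty": -0.005, "tz": -0.48, "ax": 0, "ay": 0.65, "az": 0},
  {"tx": -0.166, "ty": -0.005, "tz": -0.48, "ax": 0, "ay": 0.65, "az": 0},
  {"tx": -0.166, "ty": -0.005, "tz": -0.48, "ax": 0, "ay": 0.65, "az": 0},
], fingers=0.0)

```text
t: 15.08
ee_pos: [0.5053, 0.2419, 0.3237]
eef_rot: [3.141, 0.165, -2.882]
wrist_force: [-1.3, -0.3, 0.0]
finger_gap: 0.0194
grip_force: 0.0
```

```bash
python3 - <<'E'
from h import *
go(jig(O,Y,[.035,0,.30]),Rt(Y,0))
E
```

```text
pos [0.5053 0.2419 0.3237] t 15.08 shift [-0.474  0.003  0.175] turn [ 0.001  0.329 -0.002] rows>= 3.0
```

Request:
apply_moves([
  {"tx": -0.16, "ty": 0, "tz": 0.02, "ax": 0, "ay": 0.15, "az": 0},
  {"tx": -0.32, "ty": 0, "tz": 0.06, "ax": 0, "ay": 0.33, "az": 0},
  {"tx": -0.474, "ty": 0.003, "tz": 0.15, "ax": 0, "ay": 0.33, "az": 0},
  {"tx": -0.474, "ty": 0.003, "tz": 0.175, "ax": 0, "ay": 0.33, "az": 0},
  {"tx": -0.474, "ty": 0.003, "tz": 0.175, "ax": 0, "ay": 0.33, "az": 0},
])

```text
t: 15.5
ee_pos: [0.6217, 0.2733, 0.2922]
eef_rot: [-3.141, -0.011, -2.882]
wrist_force: [-1.1, 0.0, 0.2]
finger_gap: 0.0002
grip_force: 0.0
```

```bash
python3 - <<'E'
from h import *
go(jig(O,Y,[.035,0,.30]),Rt(Y,0))
go(jig(O,Y,[.035,0,.218]),Rt(Y,0))
def F(d,dep=0):
    a=np.radians(d);return np.array([.085-.174*np.cos(a)+(.004-dep)*np.sin(a),0,.077+.174*np.sin(a)+(.004-dep)*np.cos(a)])
for d in(55,45,35,25,15,8,4,0): print(d,((F(d)+[.006,0,0]-[.035,0,.218])/.25).round(3))
E
```

```text
pos [0.6217 0.2733 0.2922] t 15.5 shift [-0.013  0.001 -0.031] turn [-0.002 -0.023 -0.001] rows>= 0.2
pos [0.6217 0.2733 0.2922] t 15.5 shift [-0.017  0.002  0.297] turn [-0.002 -0.023 -0.001] rows>= 1.8
55 [-0.162  0.     0.015]
45 [-0.257  0.    -0.061]
35 [-0.337  0.    -0.152]
25 [-0.4    0.    -0.255]
15 [-0.444  0.    -0.368]
8 [-0.463  0.    -0.451]
4 [-0.469  0.    -0.499]
0 [-0.472  0.    -0.548]
```

Request:
apply_moves([
  {"tx": -0.013, "ty": 0, "tz": 0.15, "ax": 0, "ay": -0.01, "az": 0},
  {"tx": -0.013, "ty": 0, "tz": 0.28, "ax": 0, "ay": -0.01, "az": 0},
  {"tx": -0.013, "ty": 0, "tz": 0.28, "ax": 0, "ay": -0.01, "az": 0},
  {"tx": -0.013, "ty": 0, "tz": 0.28, "ax": 0, "ay": -0.01, "az": 0},
])

```text
t: 15.83
ee_pos: [0.6226, 0.2741, 0.2285]
eef_rot: [-3.141, -0.001, -2.881]
wrist_force: [1.2, -0.2, 0.3]
finger_gap: 0.0006
grip_force: 0.0
```

```bash
python3 - <<'E'
from h import *
go(jig(O,Y,[.035,0,.218]),Rt(Y,0))
E
```

```text
pos [0.6226 0.2741 0.2285] t 15.83 shift [-0.01  -0.001  0.042] turn [-0.    -0.003  0.001] rows>= 0.3
```

Request:
apply_moves([
  {"tx": 0.07, "ty": 0, "tz": 0.02, "ax": 0, "ay": 0, "az": 0},
  {"tx": 0.152, "ty": 0, "tz": 0.027, "ax": 0, "ay": 0, "az": 0},
  {"tx": 0.2, "ty": 0, "tz": 0.063, "ax": 0, "ay": 0, "az": 0},
  {"tx": 0.247, "ty": 0, "tz": 0.103, "ax": 0, "ay": 0, "az": 0},
  {"tx": 0.289, "ty": 0, "tz": 0.147, "ax": 0, "ay": 0, "az": 0},
  {"tx": 0.327, "ty": 0, "tz": 0.194, "ax": 0, "ay": 0, "az": 0},
  {"tx": 0.327, "ty": 0, "tz": 0.194, "ax": 0, "ay": 0, "az": 0},
])

```text
t: 16.42
ee_pos: [0.5456, 0.254, 0.1838]
eef_rot: [3.141, 0.006, -2.881]
wrist_force: [-0.3, 0.1, 0.7]
finger_gap: 0.0004
grip_force: 0.4
```

```bash
python3 - <<'E'
from h import *
from workcell import sensors
s=sensors.get_state();q=Ro.from_euler('z',-Y);print(q.apply(s["ee_pos"]-[*O,0]),q.apply(s["wrist_force"]),s["joint_positions"].round(2))
def F(d):
    a=np.radians(d);return np.array([.085-.174*np.cos(a)+.004*np.sin(a)+.006,0,.077+.174*np.sin(a)+.004*np.cos(a)])
print(F(35))
for d in(25,15,8,4,0):go(jig(O,Y,F(d)),Rt(Y,0))
E
```

```text
[-0.04695455  0.00057961  0.1838211 ] [-0.21389812  0.17584302  0.69610647] [ 0.39  0.16  1.83  0.    1.14 -1.44]
[-0.04923815  0.          0.18007891]
pos [0.5456 0.254  0.1838] t 16.42 shift [ 0.073 -0.002  0.118] turn [0.002 0.012 0.001] rows>= 0.8
pos [0.5456 0.254  0.1838] t 16.42 shift [ 0.118 -0.002  0.231] turn [0.002 0.012 0.001] rows>= 1.6
pos [0.5456 0.254  0.1838] t 16.42 shift [ 0.137 -0.003  0.314] turn [0.002 0.012 0.001] rows>= 2.1
pos [0.5456 0.254  0.1838] t 16.42 shift [ 0.144 -0.003  0.362] turn [0.002 0.012 0.001] rows>= 2.3
pos [0.5456 0.254  0.1838] t 16.42 shift [ 0.147 -0.003  0.41 ] turn [0.002 0.012 0.001] rows>= 2.6
```

```bash
python3 - <<'E'
from h import *
from workcell import grab_frame
import pickle
a=pickle.load(open("s4.pkl","rb"));b=grab_frame("side")
for d in(55,50,45,40,35,30,25):
    t=np.radians(d);l=[]
    for r in(.1,.13,.16,.176):
        u,v=proj(b,jig(O,Y,[.085-r*np.cos(t),.049,.077+r*np.sin(t)]))[0].round().astype(int)
        l.append((int(u),int(v),a["color"][v,u].tolist(),b["color"][v,u].tolist()))
    print(d,l)
E
```

```text
55 [(285, 199, [87, 92, 94], [125, 126, 124]), (294, 185, [90, 91, 94], [106, 109, 108]), (304, 170, [88, 91, 90], [181, 182, 180]), (309, 163, [78, 83, 82], [206, 206, 205])]
50 [(289, 202, [56, 54, 57], [151, 150, 150]), (299, 188, [199, 199, 198], [180, 181, 180]), (310, 175, [91, 81, 57], [84, 86, 87]), (316, 167, [50, 49, 51], [58, 56, 58])]
45 [(293, 205, [71, 111, 82], [161, 171, 163]), (304, 192, [48, 52, 53], [189, 189, 189]), (316, 179, [57, 59, 60], [84, 87, 89]), (323, 172, [48, 50, 51], [60, 60, 63])]
40 [(296, 208, [53, 53, 53], [82, 85, 82]), (309, 196, [52, 56, 55], [145, 147, 144]), (322, 184, [70, 74, 77], [82, 87, 84]), (329, 178, [53, 53, 52], [85, 89, 91])]
35 [(299, 211, [56, 57, 55], [91, 94, 96]), (313, 200, [64, 69, 70], [89, 93, 92]), (327, 190, [71, 73, 76], [109, 111, 107]), (334, 184, [49, 54, 52], [201, 201, 200])]
30 [(302, 214, [56, 58, 57], [184, 182, 179]), (317, 205, [50, 51, 52], [166, 155, 136]), (331, 196, [57, 56, 57], [157, 149, 130]), (339, 191, [74, 77, 82], [61, 92, 71])]
25 [(305, 218, [56, 58, 58], [169, 165, 164]), (320, 210, [53, 55, 55], [143, 133, 124]), (335, 202, [57, 62, 61], [151, 143, 124]), (343, 197, [60, 63, 62], [85, 111, 135])]
```

The lid is following, now at about 37°. Pressing on along the arc.

Request:
apply_moves([
  {"tx": 0.04, "ty": -0.002, "tz": 0.06, "ax": 0, "ay": 0.01, "az": 0},
  {"tx": 0.073, "ty": -0.002, "tz": 0.118, "ax": 0, "ay": 0.01, "az": 0},
  {"tx": 0.098, "ty": -0.002, "tz": 0.175, "ax": 0, "ay": 0.01, "az": 0},
  {"tx": 0.118, "ty": -0.002, "tz": 0.231, "ax": 0, "ay": 0.01, "az": 0},
  {"tx": 0.129, "ty": -0.002, "tz": 0.275, "ax": 0, "ay": 0.01, "az": 0},
  {"tx": 0.137, "ty": -0.003, "tz": 0.314, "ax": 0, "ay": 0.01, "az": 0},
  {"tx": 0.144, "ty": -0.003, "tz": 0.35, "ax": 0, "ay": 0.01, "az": 0},
  {"tx": 0.144, "ty": -0.003, "tz": 0.362, "ax": 0, "ay": 0.01, "az": 0},
])

```text
t: 17.13
ee_pos: [0.5147, 0.2454, 0.0929]
eef_rot: [3.14, 0.003, -2.881]
wrist_force: [-1.9, 1.3, 8.3]
finger_gap: 0.0001
grip_force: 3.7
```

```bash
python3 - <<'E'
from h import *
from workcell import sensors
s=sensors.get_state();q=Ro.from_euler('z',-Y);print(q.apply(s["ee_pos"]-[*O,0]),q.apply(s["wrist_force"]))
go(jig(O,Y,[-.085,0,.081]),Rt(Y,0))
E
```

```text
[-0.07906957  0.0002283   0.09289851] [-1.55056546  1.72123317  8.29894894]
pos [0.5147 0.2454 0.0929] t 17.13 shift [ 0.024 -0.001  0.048] turn [0.004 0.006 0.   ] rows>= 0.3
```

Request:
apply_moves([
  {"tx": 0.01, "ty": 0, "tz": 0.016, "ax": 0, "ay": 0, "az": 0},
  {"tx": 0.02, "ty": 0, "tz": 0.032, "ax": 0, "ay": 0, "az": 0},
  {"tx": 0.024, "ty": 0, "tz": 0.046, "ax": 0, "ay": 0, "az": 0},
  {"tx": 0.024, "ty": 0, "tz": 0.056, "ax": 0, "ay": 0, "az": 0},
  {"tx": 0.024, "ty": 0, "tz": 0.056, "ax": 0, "ay": 0, "az": 0},
])

```text
t: 17.55
ee_pos: [0.5093, 0.2436, 0.0798]
eef_rot: [3.14, 0.003, -2.881]
wrist_force: [-0.4, -1.1, 13.6]
finger_gap: 0.0003
grip_force: 6.4
```

```bash
python3 - <<'E'
from h import *
from workcell import sensors
s=sensors.get_state();q=Ro.from_euler('z',-Y);print(q.apply(s["ee_pos"]-[*O,0]),q.apply(s["wrist_force"]))
E
```

```text
[-0.08469215 -0.0001204   0.07976533] [-0.70507848 -0.99205678 13.59933678]
```

Request:
apply_moves([
  {"tx": 0, "ty": 0, "tz": 0.006, "ax": 0, "ay": 0, "az": 0},
  {"tx": 0, "ty": 0, "tz": 0.01, "ax": 0, "ay": 0, "az": 0},
  {"tx": 0, "ty": 0, "tz": 0.01, "ax": 0, "ay": 0, "az": 0},
])

```text
t: 17.8
ee_pos: [0.5094, 0.2436, 0.0787]
eef_rot: [3.14, 0.003, -2.881]
wrist_force: [-4.6, -1.5, 20.4]
finger_gap: 0.0001
grip_force: 10.1
```

Request:
apply_moves([
  {"tx": 0, "ty": 0, "tz": -0.02, "ax": 0, "ay": 0, "az": 0},
  {"tx": 0, "ty": 0, "tz": -0.04, "ax": 0, "ay": 0, "az": 0},
  {"tx": 0, "ty": 0, "tz": -0.04, "ax": 0, "ay": 0, "az": 0},
])

```text
t: 18.05
ee_pos: [0.5076, 0.2429, 0.0856]
eef_rot: [3.141, 0.0, -2.881]
wrist_force: [-0.2, -0.4, -0.0]
finger_gap: 0.0006
grip_force: 0.0
```

The force drops to zero at z = 85.6 mm, so the lid is staying down: latched. I'll lift clear and compare the frames with the first ones numerically.

Request:
apply_moves([
  {"tx": 0, "ty": 0, "tz": -0.2, "ax": 0, "ay": 0, "az": 0},
  {"tx": 0.2, "ty": 0, "tz": -0.4, "ax": 0, "ay": 0, "az": 0},
  {"tx": 0.4, "ty": 0, "tz": -0.8, "ax": 0, "ay": 0, "az": 0},
  {"tx": 0.4, "ty": 0, "tz": -0.8, "ax": 0, "ay": 0, "az": 0},
  {"tx": 0.4, "ty": 0, "tz": -0.8, "ax": 0, "ay": 0, "az": 0},
  {"tx": 0.4, "ty": 0, "tz": -0.8, "ax": 0, "ay": 0, "az": 0},
  {"tx": 0.4, "ty": 0, "tz": -0.8, "ax": 0, "ay": 0, "az": 0},
  {"tx": 0.4, "ty": 0, "tz": -0.8, "ax": 0, "ay": 0, "az": 0},
])

```text
t: 18.72
ee_pos: [0.411, 0.2171, 0.2854]
eef_rot: [3.141, 0.002, -2.881]
wrist_force: [0.6, 0.7, -0.5]
finger_gap: 0.0001
grip_force: 0.0
```

```bash
python3 - <<'E'
from h import *
from workcell import grab_frame
import pickle
d=pickle.load(open("f0.pkl","rb"));s=grab_frame("side");t=grab_frame("top")
def cmp(n,b,x0,x1,y0,y1):
    A=d[n]["color"][y0:y1,x0:x1].astype(int);Bb=b["color"][y0:y1,x0:x1].astype(int);D=np.abs(A-Bb).max(2)>40
    v,u=np.nonzero(D);print(n,(x0,x1,y0,y1),"changed",D.mean().round(3),"med col",(u.mean()+x0).round(0) if len(u) else None,(v.mean()+y0).round(0) if len(v) else None)
cmp("side",s,240,360,205,285);cmp("side",s,348,385,280,320);cmp("side",s,338,360,162,185);cmp("side",s,258,300,190,218);cmp("side",s,352,375,212,238)
cmp("top",t,240,305,145,228);cmp("top",t,270,295,225,245);cmp("top",t,342,400,146,182);cmp("top",t,418,448,214,244);cmp("top",t,200,226,222,246)
for n,b in(("side",s),):
    g=lambda c:cv2.cvtColor(c["color"][200:290,235:375],cv2.COLOR_RGB2GRAY).astype(np.float32)
    print(cv2.phaseCorrelate(g(d[n]),g(b)))
for yy in (.0,):
    k=lambda c:np.argwhere(cv2.cvtColor(c["color"][210:242,345:380],cv2.COLOR_RGB2GRAY)<60).mean(0)
    print("knob",k(d["side"]),k(s))
E
```

```text
side (240, 360, 205, 285) changed 0.156 med col 329.0 244.0
side (348, 385, 280, 320) changed 0.012 med col 352.0 280.0
side (338, 360, 162, 185) changed 0.0 med col None None
side (258, 300, 190, 218) changed 0.055 med col 286.0 216.0
side (352, 375, 212, 238) changed 0.244 med col 364.0 234.0
top (240, 305, 145, 228) changed 0.305 med col 278.0 202.0
top (270, 295, 225, 245) changed 0.46 med col 286.0 235.0
top (342, 400, 146, 182) changed 0.0 med col None None
top (418, 448, 214, 244) changed 0.0 med col None None
top (200, 226, 222, 246) changed 0.0 med col None None
((0.13741359382940743, 0.008894897851803307), 0.7409507586632246)
knob [21.  12.5] [15.95918367 14.08163265]
```

```bash
python3 - <<'E'
from h import *
from workcell import grab_frame
import pickle
d=pickle.load(open("f0.pkl","rb"))["side"];s=grab_frame("side")
for r in(222,226,230):
    for c in(d,s): print(r,c["color"][r,344:378].mean(1).astype(int).tolist())
u=[proj(s,jig(O,Y,[x,0,.062]))[0].round(1).tolist() for x in(-.108,-.138)];print(u)
E
```

```text
222 [87, 69, 74, 73, 71, 72, 78, 117, 136, 97, 66, 70, 74, 71, 75, 79, 77, 76, 76, 78, 79, 76, 74, 67, 69, 107, 163, 193, 192, 193, 196, 198, 198, 198]
222 [68, 61, 60, 66, 58, 61, 60, 85, 110, 96, 61, 61, 59, 61, 61, 59, 61, 57, 65, 75, 76, 76, 69, 65, 62, 100, 165, 197, 198, 199, 200, 200, 201, 203]
226 [147, 133, 120, 128, 130, 127, 128, 132, 131, 128, 108, 67, 70, 68, 66, 68, 69, 67, 68, 66, 65, 67, 68, 67, 63, 65, 122, 178, 195, 195, 193, 196, 198, 198]
226 [85, 88, 89, 85, 84, 87, 92, 90, 90, 91, 79, 62, 62, 60, 61, 63, 61, 60, 61, 66, 62, 62, 59, 57, 64, 61, 123, 178, 199, 199, 198, 199, 199, 201]
230 [150, 155, 148, 149, 146, 124, 120, 119, 125, 115, 71, 69, 67, 63, 64, 59, 62, 63, 65, 63, 64, 66, 61, 67, 65, 64, 130, 172, 175, 177, 177, 178, 176, 176]
230 [119, 151, 156, 153, 143, 117, 105, 110, 110, 95, 62, 58, 56, 60, 56, 60, 61, 57, 61, 60, 59, 60, 58, 60, 62, 60, 77, 98, 102, 103, 103, 105, 102, 101]
[[352.6, 227.7], [367.3, 225.9]]
```

The knob's edges match the first frame to the pixel, so the latch is home.

```bash
python3 -c "
from workcell import r
print(r.close_job())"
```

```text
the job is handed in; nothing more can be done
None
```

The pack is in the nest with its lead end towards the hinge, the lid is shut and the latch is home; I handed the job in at about 19 s, with no verdict returned, and the pot, spool and board look unmoved in the last frames.

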